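# Snap the lid back on the pot of screws

## Task

Turn the pot's snap lid, which lies inside-up on the bench, over onto its other face, set it on the open pot of screws, and press it straight down until it clicks and is fully home all round. Keep pressing firmly down on it after the click and finish like that, with the hand still pressing. Keep the pot upright and leave the other things where they stand.

Things in the scene. Friction and masses are not known exactly. Their poses are not given: they have to be found in the camera images.
- lid: White plastic snap lid, loose: a flat round cap 58 mm across, 16 mm high, 22 g; skirt 2.5 mm thick. Origin: on its axis in the plane of its closed face. z points out of the open side: at the start it lies inside-up on the bench (z up, origin on the bench); on the pot z points down and the origin is the top of the lid. The top panel is sunk 1 mm within 24 mm of the centre.
- lid_mouth (a point): Centre of the lid's open side, in the plane of the skirt's edge, 16 mm from the lid's origin along the lid's z. Inside the skirt, 2 mm from this edge, a round bead narrows the opening to 49 mm across. Stood on its edge, the lid tips over onto its open side once leant some 20 degrees past upright, or onto its closed face when leant back 12 degrees.
- pot: Open white plastic pot of screws, loose, upright, 68 mm tall, about 0.23 kg. Origin: centre of its base, z up. Body 55 mm across up to 50 mm high, above that a neck 46 mm across up to the rim. The lid goes over the neck, at any turn. Fully home, the lid's origin (its top) is 72 mm above the pot's origin.
- pot_lugs (a point): On the pot's axis, 61 mm above its base, amid six small springy rounded lugs on the neck (53 mm across) over which the lid's bead snaps. A lid just set down rests on them about 6 mm above home. Pressed down it resists with up to about 12 N, then clicks: the force drops sharply, the lid springs home and the force rises again against the rim.
- pot_rim (a point): Centre of the pot's mouth, in the plane of its rim, 68 mm above the pot's base; z up.
- closed_pot: Bystander: a pot of the same kind with its lid already on, 72 mm tall, 58 mm across. Origin: centre of its base.
- spray_can: Bystander: upright spray can, 65 mm across, 192 mm tall. Origin: centre of its base.
- jar: Bystander: glass jar with a steel lid, 76 mm across, 125 mm tall. Origin: centre of its base.
- screwdriver: Bystander: screwdriver lying along its own x, 200 mm long, handle 26 mm thick towards -x. Origin: under its middle.
- table: The grey steel bench on which all stands; its top is flat and level, at height 0.
Not all that is in view belongs to the job. There is more than one size of the lid; the one meant has the size given above.

How it is judged:
On the way, in this order (a step that is already met when the one before it is completed fails the run):
1. the lid has been turned over, open side down (angle between lid's own z axis and vertical above 2.85 rad), for 0.2 s.
2. the lid has clicked down over the pot's lugs, level and home (z of lid in the frame of pot between 0.068 and 0.0738 m and horizontal distance between lid and pot_rim below 0.004 m and angle between lid's own z axis and vertical above 3.05 rad), for 0.1 s.
At the end, for the whole second after the job is handed in: The lid is on the upright pot, open side down, fully home (top within 1.8 mm of 72 mm above the pot's base), centred within 4 mm, level within 3.4 degrees, at rest, and the fingers still press it: over 3 N on the lid and over 7 N of pot on bench (its weight is 2 to 3 N) (all of step 2 and angle between the z axis of lid and the z axis of pot, either way round below 0.06 rad and angle between pot's own z axis and vertical below 0.06 rad and height (world z) of pot below 0.004 m and contact force between the fingers and lid above 3 N and contact force between pot and table above 7 N and linear speed of lid below 0.01 m/s); the arm keeps its last pose, push and grip.
It fails at once if the pot is knocked over (angle between pot's own z axis and vertical above 0.5 rad).
It fails at once if the closed pot is shifted (distance of closed_pot from where it was at the start of the episode above 0.03 m).
It fails at once if the spray can is shifted (distance of spray_can from where it was at the start of the episode above 0.03 m).
It fails at once if the jar is shifted (distance of jar from where it was at the start of the episode above 0.03 m).
It fails at once if the screwdriver is shifted (distance of screwdriver from where it was at the start of the episode above 0.03 m).
It also fails if it takes over 72 s, if anything falls off the work surface, if the arm or the gripper's body presses on something with over 40 N, if the wrist force passes 120 N, or if a joint passes its speed limit or range.

## Robot

A 6-joint arm with a two-finger parallel gripper is mounted at the origin on the work surface. World frame = base frame: x ahead of the robot, y to its left, z up, the work surface at z = 0. Lengths are in m, angles in rad, forces in N, time in s.
With the tool pointing down it reaches from about 0.35 to 0.725 m from the base axis. Payload 4.3 kg.
Tool frame: the origin (TCP) lies midway between the tips of the shut fingers; the grasp point (between the pads) lies bot.grasp_offset behind it (bot.grasp_offset is the distance from the TCP to the grasp point, in m); z points along the fingers, y is the line along which they close (so a half turn about z gives the same grasp; the last joint's range is limited). The gripper opens to 85 mm and grips with 20 to 120 N. Pads are 22 mm wide; open, the fingers measure 114 mm over their backs; the gripper's body (76 mm by 85 mm) begins 54 mm behind the grasp point. The pads swing forward as they close: fully open they stand 13 mm farther back than shut.
Start: joints at [-1.235, 0.377, 0.081, 1.274, 0, 1.46], TCP at [0.248, -0.519, 0.231] pointing down, gripper open.
Joint ranges: [-2.72, 2.72], [-0.84, 1.66], [-1.02, 1.22], [-1.77, 2.12], [-1.37, 1.28], [-3.14, 3.14]. Speed limits (rad/s): [2.57, 2.57, 3.14, 3.14, 3.14, 3.14].

## Interface

Orientations are given as a rotation vector (axis times angle).
In Python, from bench import get_state, get_image, job, bot gives the robot as it stands.
- The arm moves only by the tool send_rows, never from a script. Its argument "steps" is a list of rows, each a list of 2 entries, a list of its own where there are three numbers: the shift along the tool's x, y, z in units of 25 mm (1.0 is 25 mm), then the turn about the tool's z in units of 6 degrees (1.0 is 6 degrees). A call has 1 to 8 rows; each row shifts and turns the commanded pose from where the row before left it, along the tool's axes as they then stand; what a row does not reach is not made up. A row lasts 1/12 s, in which the tool goes at most 41.7 mm and 7.16 degrees, less where a joint would pass 70% of its speed; a pose out of reach is approached as far as the arm can. A call is refused whole if a number of a shift passes 1 or a number of a turn 1, either way. A call with a gripper value outside its range is refused whole. "gripper" is the finger opening in mm, from 0 to 85.4, set as the call begins (left out, the last holds). The fingers move at their own pace and stop on an object; "squeeze" is the grip in N (left out, the last holds). Time passes only in rows, so rows that do not move let the fingers close. It gives the time, the measured TCP pose, the force, the opening and the grip force at its end, in the units of the state.
- get_state(): the state, without advancing time (a new reading comes with each control period).
- get_image(name): name is "side" or "top" or "wrist"; returns a dict with "color" (384x512x3 uint8, red, green, blue), "fx", "fy", "cx", "cy" (pixels), "R" (3x3) and "t" (3): a world point X has camera coordinates R X + t. Camera axes: x right, y down, z forward; pixel columns grow to the right and rows downward; lengths in m; the calibration is good to about 2 mm. A picture is of the moment at which its call begins. There is no depth.
- job.close_job(): hands the job in; it is judged then, once.
The state is a dict: "clock": time; "joints": joint angles; "joint_vel": joint speeds; "joint_efforts": joint torques, N m; "tool_pos": TCP position; "tcp_rot": TCP orientation; "force": force on the tool from outside, world axes, zero at the start; "ft_torque": the same for the moment, N m; "gripper_width": finger opening in m; "finger_force": force on a finger pad.
Only numpy, scipy, OpenCV 4.12 (cv2) and the standard library are available. Lean on these libraries where they do the work, as an engineer would, in place of code of your own. Each camera call takes 0.05 s, during which the arm holds its last target. There are 200 camera calls.

## Working session

There is one attempt and no reset: what is moved stays moved. The work goes in short steps, Python scripts to look and compute and a tool call to move; the robot and the scene stay as the last step left them, time stands still between calls to the robot, and variables do not carry over. Pictures are saved under pics/ and viewed, at most 10 in all, crops included, and the job is handed in when it is done.

Besides the shell and the picture viewer there is one more tool, called after ">>>" in YAML: its name, and indented under it one key for each argument. send_rows: Moves the arm, as the interface text tells. Its arguments: {"type":"object","properties":{"steps":{"type":"array","items":{"type":"array"}},"gripper":{"type":"number"},"squeeze":{"type":"number"}},"required":["steps"]}

```bash
mkdir -p pics; ls
python3 - <<'E'
from bench import get_state,get_image,bot
import cv2,numpy as np
print(get_state()); print(bot.grasp_offset)
ims=[]
for n in ("top","side","wrist"):
    d=get_image(n); cv2.imwrite(f"pics/{n}0.png",d["color"][:,:,::-1]); print(n,d["fx"],d["cx"],d["cy"],np.round(d["R"],3).tolist(),np.round(d["t"],3))
E
```

```text
pics
{'clock': 0.0, 'joints': array([-1.23530436e+00,  3.78073355e-01,  7.96667966e-02,  1.27437516e+00,
        2.09327269e-05,  1.46052549e+00]), 'joint_vel': array([ 0.00097709, -0.00111845, -0.00131785, -0.00103654, -0.00162621,
        0.00026354]), 'joint_efforts': array([-1.43441604e-03, -4.63605201e+01,  2.69874752e+01,  2.08279485e-02,
        2.36055826e-06,  1.33087259e-06]), 'tool_pos': array([ 0.24772853, -0.51820562,  0.23037081]), 'tcp_rot': array([-3.06195776e+00, -6.93983102e-01,  3.17577909e-04]), 'force': array([-0.28621993,  0.25527963, -0.00422338]), 'ft_torque': array([ 0.0091731 ,  0.03006646, -0.00158754]), 'finger_force': 0.0, 'gripper_width': 0.08538544692725741}
0.0187
top 399.5257992096807 253.6639581612362 199.41932939152125 [[-0.026, -0.999, -0.028], [-0.997, 0.028, -0.077], [0.078, 0.026, -0.997]] [0.029 0.5   1.19 ]
side 433.2177250208325 251.60772852238136 197.87539982185592 [[-0.749, -0.662, -0.018], [-0.489, 0.571, -0.659], [0.447, -0.485, -0.752]] [0.387 0.302 1.049]
wrist 300.822749456276 255.44828777433807 187.89001953243752 [[0.432, -0.902, -0.001], [-0.852, -0.409, 0.327], [-0.296, -0.14, -0.945]] [-0.573 -0.043  0.381]
```

View pics/top0.png

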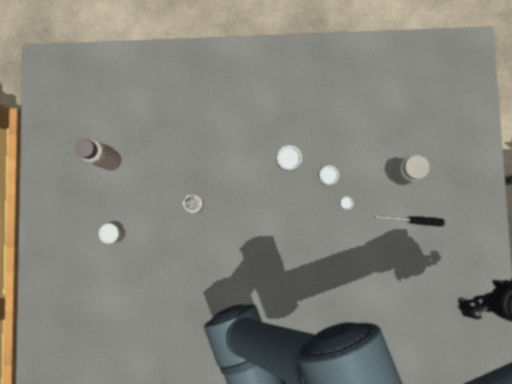

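View pics/side0.png

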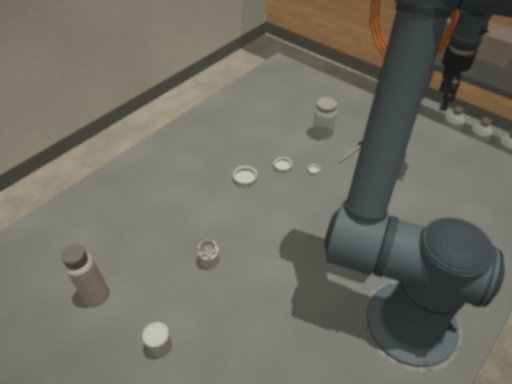

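The top view shows three inside-up lids: large (289,157), medium (329,175) and small (347,203). The open pot is at (193,203), the closed pot at (109,233), the can at (90,150), the jar at (416,167) and the screwdriver at (410,220). Next I measure the diameters.

```bash
cat > h.py <<'E'
from bench import get_state,get_image,bot
import cv2,numpy as np
from scipy.spatial.transform import Rotation as Ro
def ray(d,u,v,z):
    R=np.array(d["R"]);t=np.array(d["t"]);c=-R.T@t
    r=R.T@np.array([(u-d["cx"])/d["fx"],(v-d["cy"])/d["fy"],1]); return c+r*(z-c[2])/r[2]
def proj(d,X):
    p=np.array(d["R"])@np.array(X)+np.array(d["t"]); return d["cx"]+d["fx"]*p[0]/p[2],d["cy"]+d["fy"]*p[1]/p[2]
def blobs(d,thr,amin=40,sat=40):
    hsv=cv2.cvtColor(d["color"],cv2.COLOR_RGB2HSV)
    m=((hsv[...,2]>thr)&(hsv[...,1]<sat)).astype(np.uint8)*255
    cs,_=cv2.findContours(m,cv2.RETR_EXTERNAL,cv2.CHAIN_APPROX_NONE)
    return [c for c in cs if cv2.contourArea(c)>amin]
E
python3 - <<'E'
from h import *
d=get_image("top"); s=get_image("side")
for n,im in(("top",d),("side",s)):
  for c in blobs(im,165):
    (u,v),r,_=cv2.fitEllipse(c)
    if u<15 or v<20 or cv2.contourArea(c)>2000: continue
    p=np.squeeze(c)
    P=np.array([ray(im,*q,0.016)[:2] for q in p]); (x,y),rad=cv2.minEnclosingCircle(P.astype(np.float32))
    print(n,round(u),round(v),"c@z16",np.round((x,y),3),"dia mm",round(2000*rad),"c@z68",np.round(ray(im,u,v,.068)[:2],3))
a=d["color"][130:230,165:365,::-1]; cv2.imwrite("pics/crop1.png",cv2.resize(a,(800,400),interpolation=cv2.INTER_CUBIC))
E
```

```text
top 108 233 c@z16 [0.41  0.462] dia mm 63 c@z68 [0.41  0.442]
top 347 202 c@z16 [ 0.484 -0.264] dia mm 40 c@z68 [ 0.481 -0.254]
top 192 203 c@z16 [0.496 0.205] dia mm 59 c@z68 [0.491 0.195]
top 329 174 c@z16 [ 0.57  -0.215] dia mm 60 c@z68 [ 0.563 -0.207]
top 417 166 c@z16 [ 0.587 -0.481] dia mm 70 c@z68 [ 0.579 -0.462]
top 289 157 c@z16 [ 0.628 -0.096] dia mm 77 c@z68 [ 0.618 -0.092]
top 87 149 c@z16 [0.665 0.516] dia mm 67 c@z68 [0.662 0.505]
side 155 334 c@z16 [0.441 0.43 ] dia mm 60 c@z68 [0.416 0.439]
side 245 176 c@z16 [ 0.634 -0.099] dia mm 74 c@z68 [ 0.593 -0.058]
side 282 165 c@z16 [ 0.574 -0.21 ] dia mm 51 c@z68 [ 0.539 -0.166]
```

View pics/crop1.png

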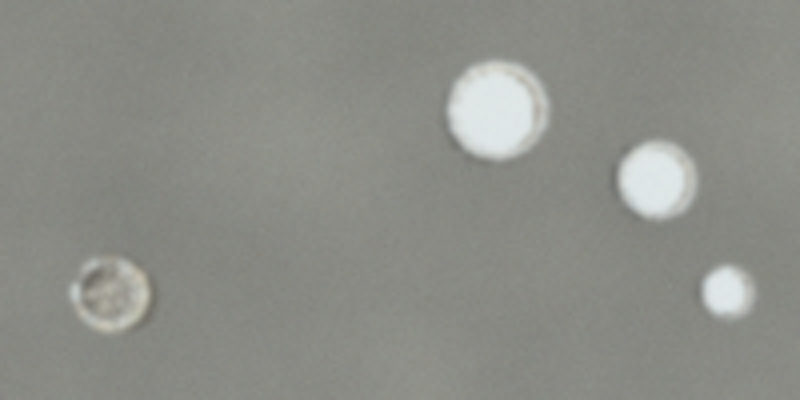

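The candidates are large (289,157) about 75 mm, medium (329,175) about 58 mm and small (347,203) about 40 mm. The medium one at about (0.572,-0.213) is the 58 mm lid. The crop confirms it is inside-up, and the open pot is at about (0.491,0.195).

The tool can't tilt, so the plan is:
1. Grip the lid across its diameter.
2. Pivot it in the grip on the pot's rim, then against the bench, to turn it over.

First I go above the lid.

>>> send_rows:
  steps:
    - [[0, 0, 0], -1]
    - [[0, 0, 0], -1]
    - [[0, 0, 0], -1]
    - [[0, 0, 0], -1]
    - [[0, 0, 0], -1]
    - [[0, 0, 0], -1]
    - [[0, 0, 0], -1]
    - [[0, 0, 0], -1]
  gripper: 85
  squeeze: 20

```text
clock: 0.92
tool_pos: [0.2479, -0.5187, 0.2312]
tcp_rot: [-2.511, -1.887, -0.0]
force: [-0.2, -0.4, 0.7]
gripper_width: 0.0853
finger_force: 0.0
```

>>> send_rows:
  steps:
    - [[0, 0, 0], -1]
    - [[0, 0, 0], -1]
    - [[0, 0, 0], -0.75]
    - [[0.94, 1, 0], 0]
    - [[0.94, 1, 0], 0]
    - [[0.94, 1, 0], 0]
    - [[0.94, 1, 0], 0]
    - [[0.94, 1, 0], 0]

```text
clock: 1.58
tool_pos: [0.3737, -0.4, 0.2312]
tcp_rot: [-2.221, -2.222, -0.0]
force: [-0.2, -0.2, 0.3]
gripper_width: 0.0851
finger_force: 0.0
```

>>> send_rows:
  steps:
    - [[0.94, 1, 0], 0]
    - [[0.94, 1, 0], 0]
    - [[0.94, 1, 0], 0]
    - [[0.94, 1, 0], 0]
    - [[0.94, 1, 0], 0]
    - [[0.94, 1, 0], 0]
    - [[0.94, 1, 0], 0]
    - [[0.94, 1, 0], 0]

```text
clock: 2.25
tool_pos: [0.5737, -0.2117, 0.2312]
tcp_rot: [2.22, 2.222, -0.0]
force: [0.1, -1.1, 0.1]
gripper_width: 0.0854
finger_force: 0.0
```

Run:
```python
from h import *
w=get_image("wrist"); cv2.imwrite("pics/w1.png",w["color"][:,:,::-1]); print(get_state()["tool_pos"])
for c in blobs(w,150,300):
    P=np.array([ray(w,*q,0.016)[:2] for q in np.squeeze(c)]).astype(np.float32); (x,y),r=cv2.minEnclosingCircle(P); print(np.round((x,y),4),round(2000*r,1),cv2.boundingRect(c), np.round([P.min(0),P.max(0)],4).tolist())
```

```text
[ 0.57776349 -0.20689309  0.23077954]
[ 0.4866 -0.264 ] 38.1 (173, 184, 30, 28) [[0.46790000796318054, -0.2824000120162964], [0.5051000118255615, -0.24560000002384186]]
[ 0.5718 -0.2149] 58.3 (231, 137, 47, 46) [[0.5432000160217285, -0.24289999902248383], [0.5996000170707703, -0.186599999666214]]
```

View pics/w1.png

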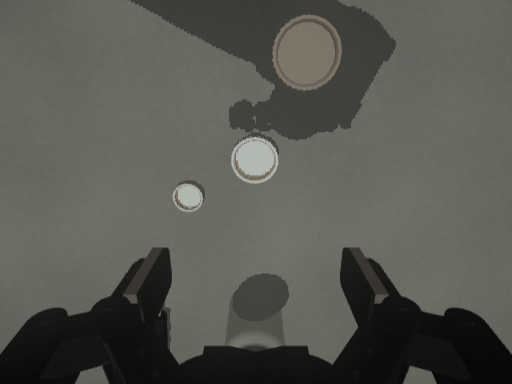

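The wrist view shows the 58.3 mm lid at (255,160), i.e. (0.572,-0.215), and it is clear of the small lid (188,196) and the large one (307,52). I descend so the tips overlap about 7 mm of skirt.

>>> send_rows:
  steps:
    - [[-0.32, -0.24, 0.9], 0]
    - [[0, 0, 0.9], 0]
    - [[0, 0, 0.9], 0]
    - [[0, 0, 0.9], 0]
    - [[0, 0, 0.9], 0]
    - [[0, 0, 0.9], 0]
    - [[0, 0, 0.9], 0]
    - [[0, 0, 0.9], 0]

```text
clock: 2.97
tool_pos: [0.5664, -0.2212, 0.0502]
tcp_rot: [2.221, 2.222, -0.0]
force: [-0.5, -0.5, 0.8]
gripper_width: 0.085
finger_force: 0.0
```

>>> send_rows:
  steps:
    - [[0, 0, 0.9], 0]
    - [[0, 0, 0.5], 0]
    - [[0, 0, 0.4], 0]
    - [[0, 0, 0.07], 0]
    - [[0, 0, 0], 0]
    - [[0, 0, 0], 0]

```text
clock: 3.47
tool_pos: [0.5674, -0.2216, 0.0055]
tcp_rot: [2.22, 2.221, 0.001]
force: [0.2, -0.3, 0.4]
gripper_width: 0.0852
finger_force: 0.0
```

>>> send_rows:
  steps:
    - [[0, 0, 0], 0]
    - [[0, 0, 0], 0]
    - [[0, 0, 0], 0]
    - [[0, 0, 0], 0]
    - [[0, 0, 0], 0]
    - [[0, 0, 0], 0]
    - [[0, 0, 0], 0]
    - [[0, 0, 0], 0]
  gripper: 40
  squeeze: 20

```text
clock: 4.13
tool_pos: [0.5677, -0.2216, 0.0059]
tcp_rot: [2.219, 2.221, 0.001]
force: [-0.7, 0.4, 5.9]
gripper_width: 0.0572
finger_force: 20.9
```

>>> send_rows:
  steps:
    - [[0, 0, 0], 0]
    - [[0, 0, -0.8], 0]
    - [[0, 0, -1], 0]
    - [[0, 0, -1], 0]
    - [[0, 0, -1], 0]
    - [[0, 0, -1], 0]
    - [[0, 0, 0], 0]
    - [[0, 0, 0], 0]

```text
clock: 4.8
tool_pos: [0.5682, -0.2219, 0.1265]
tcp_rot: [2.218, 2.219, 0.002]
force: [0.5, 0.7, 0.4]
gripper_width: 0.0571
finger_force: 21.8
```

Run:
```python
from h import *
s=get_state(); print(s["tool_pos"],s["gripper_width"],s["finger_force"])
w=get_image("wrist"); S=get_image("side")
u,v=map(int,proj(S,s["tool_pos"])); u=min(max(u,80),432);v=min(max(v,60),324)
a=cv2.resize(S["color"][v-60:v+60,u-80:u+80],(800,600),interpolation=3)[:, :400+400]
b=cv2.resize(w["color"],(400,300))
o=np.zeros((600,800,3),np.uint8); o[:300,:400]=b; o[:300,400:]=cv2.resize(a,(400,300))
p=get_image("top"); c=p["color"][175:235,150:230]; o[300:,:400]=cv2.resize(c,(400,300),interpolation=3)
o[300:,400:]=cv2.resize(S["color"],(400,300))
cv2.imwrite("pics/m1.png",o[:,:,::-1])
```

```text
[ 0.56817537 -0.22185034  0.12653845] 0.0571472516885136 21.788565712049603
```

View pics/m1.png

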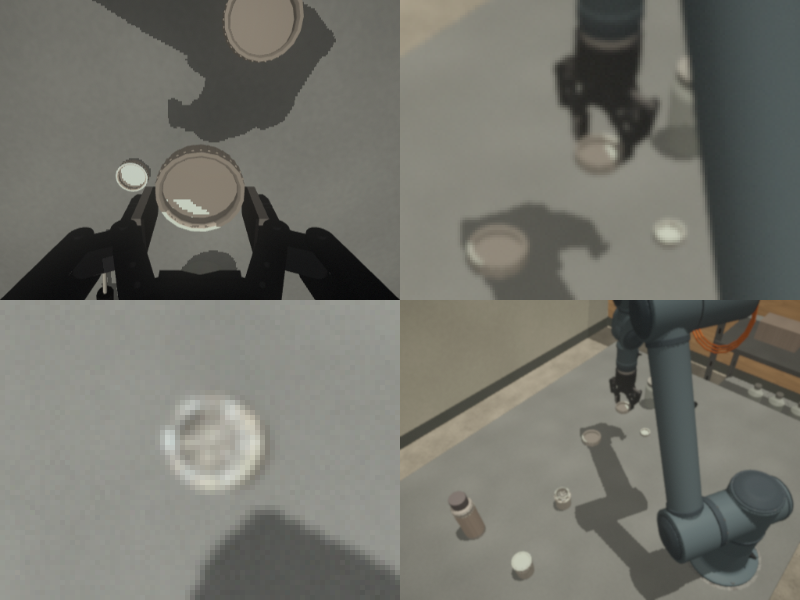

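The wrist panel shows the lid gripped (opening 57 mm) and lifted, about 7 mm ahead of the pad centre along +y. The pot is still in place. Now I move beside the pot.

>>> send_rows:
  steps:
    - [[0.92, -0.22, 0], 0]
    - [[0.92, -0.22, 0], 0]
    - [[0.92, -0.22, 0], 0]
    - [[0.92, -0.22, 0], 0]
    - [[0.92, -0.22, 0], 0]
    - [[0.92, -0.22, 0], 0]
    - [[0.92, -0.22, 0], 0]
    - [[0.92, -0.22, 0], 0]

```text
clock: 5.62
tool_pos: [0.5209, -0.0359, 0.1229]
tcp_rot: [-2.219, -2.22, 0.003]
force: [0.8, -0.3, -0.4]
gripper_width: 0.0568
finger_force: 21.8
```

>>> send_rows:
  steps:
    - [[0.92, -0.22, 0], 0]
    - [[0.92, -0.22, 0], 0]
    - [[0.92, -0.22, 0], 0]
    - [[0.92, -0.22, 0], 0]
    - [[0.92, -0.22, 0], 0]
    - [[0.92, -0.22, 0], 0]
    - [[0, 0, 0], 0]
    - [[0, 0, 0], 0]

```text
clock: 6.28
tool_pos: [0.488, 0.1015, 0.1232]
tcp_rot: [-2.217, -2.224, 0.004]
force: [0.8, -0.5, 0.4]
gripper_width: 0.0567
finger_force: 21.8
```

```bash
cat >> h.py <<'E'
def circ(P):
    A=np.c_[2*P,np.ones(len(P))]; s=np.linalg.lstsq(A,(P**2).sum(1),rcond=None)[0]; return s[:2],np.sqrt(s[2]+s[:2]@s[:2])
def mont(name,ims):
    o=np.zeros((600,800,3),np.uint8)
    for i,a in enumerate(ims): o[300*(i//2):300*(i//2)+300,400*(i%2):400*(i%2)+400]=cv2.resize(a,(400,300),interpolation=3)
    cv2.imwrite(name,o[:,:,::-1])
def crop(d,X,h=45):
    u,v=map(int,proj(d,X)); w=h*4//3; u=min(max(u,w),512-w); v=min(max(v,h),384-h); return d["color"][v-h:v+h,u-w:u+w]
E
python3 - <<'E'
from h import *
s=get_state(); print(s["tool_pos"],s["gripper_width"],s["finger_force"])
w=get_image("wrist"); S=get_image("side"); T=get_image("top")
for thr in (140,170,):
  for c in blobs(w,thr,300,60):
    P=np.array([ray(w,*q,0.068)[:2] for q in np.squeeze(c)]); m,r=circ(P); print("w",thr,np.round(m,4),round(2000*r,1),cv2.boundingRect(c))
  for c in blobs(T,thr,100,60):
    if abs(c[:,0,0].mean()-193)<20 and abs(c[:,0,1].mean()-203)<20:
      P=np.array([ray(T,*q,0.064)[:2] for q in np.squeeze(c)]); m,r=circ(P); print("t",thr,np.round(m,4),round(2000*r,1))
mont("pics/m2.png",[w["color"],crop(S,s["tool_pos"]),crop(T,[.491,.195,.07],40),crop(S,[.491,.195,.07],40)])
E
```

```text
[0.48802341 0.10153878 0.12319908] 0.056723027958868376 21.779941313434392
w 140 [ 0.592  -0.0383] 25.4 (363, 346, 29, 24)
w 140 [0.4871 0.0631] 69.6 (207, 267, 92, 30)
w 140 [0.4874 0.0756] 64.7 (209, 203, 94, 75)
w 140 [0.4875 0.0701] 81.8 (199, 196, 114, 71)
w 140 [0.4948 0.1962] 42.8 (233, 28, 71, 76)
w 170 [ 0.592  -0.0379] 24.2 (363, 347, 29, 22)
w 170 [0.4844 0.0601] 62.8 (208, 272, 74, 25)
w 170 [0.4798 0.0558] 23.4 (223, 256, 46, 20)
```

View pics/m2.png

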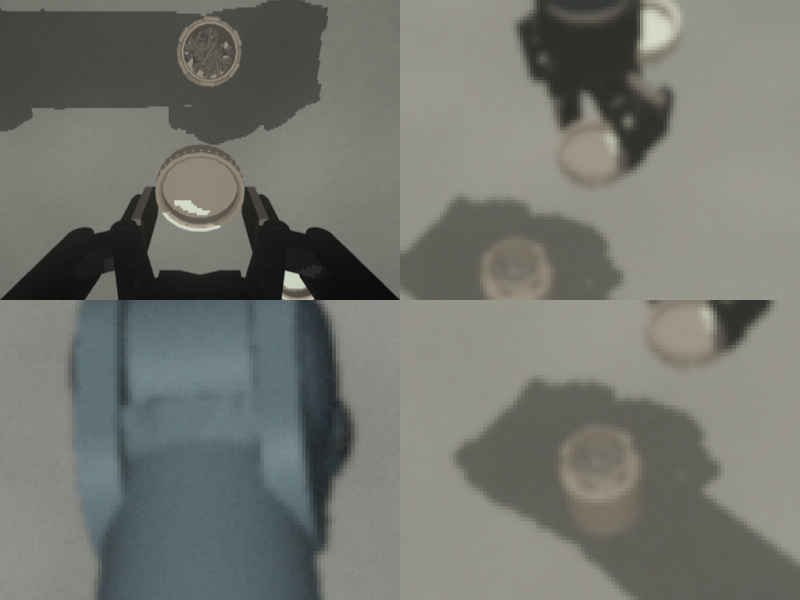

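The pot is at (208,50) in the wrist panel, i.e. (0.494,0.196), and the lid is held level. I set it so the rim catches its front part, then lower gently.

>>> send_rows:
  steps:
    - [[0.66, 0.24, 0], 0]
    - [[0.66, 0, 0], 0]
    - [[0.66, 0, 0], 0]
    - [[0, 0, 0.6], 0]
    - [[0, 0, 0.6], 0]
    - [[0, 0, 0.4], 0]
    - [[0, 0, 0.2], 0]
    - [[0, 0, 0.1], 0]

```text
clock: 7.1
tool_pos: [0.4948, 0.1495, 0.076]
tcp_rot: [-2.221, -2.22, 0.003]
force: [-1.4, 0.3, -0.4]
gripper_width: 0.0571
finger_force: 21.8
```

>>> send_rows:
  steps:
    - [[0, 0, 0.08], 0]
    - [[0, 0, 0.08], 0]
    - [[0, 0, 0.08], 0]
    - [[0, 0, 0.08], 0]
    - [[0, 0, 0], 0]

```text
clock: 7.52
tool_pos: [0.4966, 0.1502, 0.0699]
tcp_rot: [2.22, 2.221, 0.002]
force: [-0.7, -1.8, 5.0]
gripper_width: 0.0566
finger_force: 23.1
```

>>> send_rows:
  steps:
    - [[0, 0, 0.08], 0]
    - [[0, 0, 0.08], 0]
    - [[0, 0, 0.08], 0]
    - [[0, 0, 0.08], 0]
    - [[0, 0, 0], 0]

```text
clock: 7.93
tool_pos: [0.497, 0.1492, 0.0624]
tcp_rot: [2.219, 2.218, 0.001]
force: [0.1, -5.2, 8.3]
gripper_width: 0.0571
finger_force: 28.5
```

Run:
```python
from h import *
s=get_state(); print(s["tool_pos"],s["force"],s["gripper_width"],s["finger_force"])
w=get_image("wrist"); S=get_image("side")
mont("pics/m3.png",[w["color"][:300],crop(S,s["tool_pos"],40)])
```

```text
[0.49696253 0.14924501 0.06236634] [ 0.06779274 -5.1976251   8.25112382] 0.05709879506576859 28.50686607300304
```

View pics/m3.png

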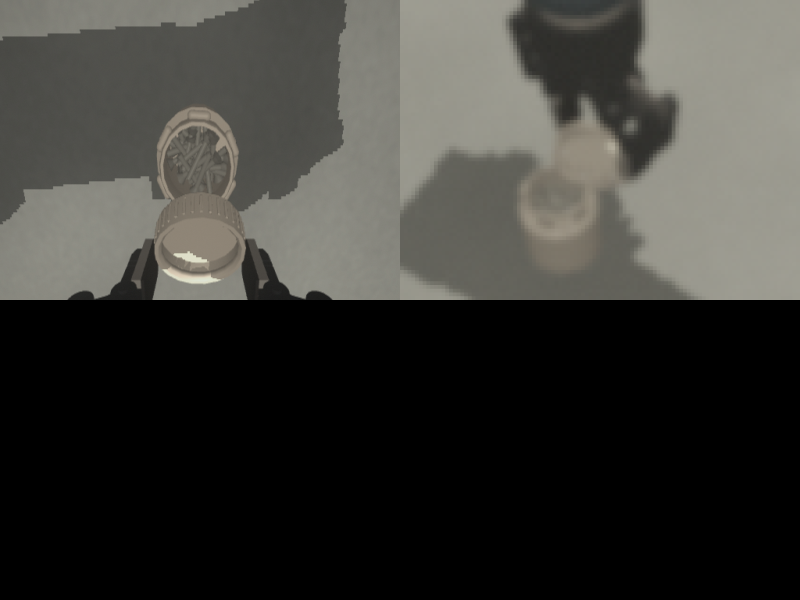

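The lid is pivoting on the rim at about 40° and the pot stands firm. I go on down, backing off slightly for a longer lever.

>>> send_rows:
  steps:
    - [[-0.04, 0, 0.1], 0]
    - [[-0.04, 0, 0.1], 0]
    - [[-0.04, 0, 0.1], 0]
    - [[0, 0, 0.1], 0]
    - [[0, 0, 0], 0]

```text
clock: 8.45
tool_pos: [0.4974, 0.1462, 0.0523]
tcp_rot: [2.218, 2.218, 0.002]
force: [0.5, -5.1, 6.8]
gripper_width: 0.0569
finger_force: 31.8
```

>>> send_rows:
  steps:
    - [[0, 0, 0.1], 0]
    - [[0, 0, 0.1], 0]
    - [[0, 0, 0.1], 0]
    - [[0, 0, 0], 0]

```text
clock: 8.78
tool_pos: [0.4969, 0.1462, 0.0445]
tcp_rot: [2.219, 2.219, 0.0]
force: [0.2, -4.7, 6.0]
gripper_width: 0.0567
finger_force: 33.5
```

Run:
```python
from h import *
s=get_state(); print(s["tool_pos"],s["force"],s["gripper_width"],s["finger_force"])
w=get_image("wrist"); S=get_image("side"); T=get_image("top")
mont("pics/m4.png",[w["color"][:300],crop(S,s["tool_pos"],40),S["color"],T["color"]])
```

```text
[0.49687276 0.14617348 0.04447929] [ 0.19061644 -4.73453318  6.03360917] 0.05673565037033404 33.487304518930614
```

View pics/m4.png

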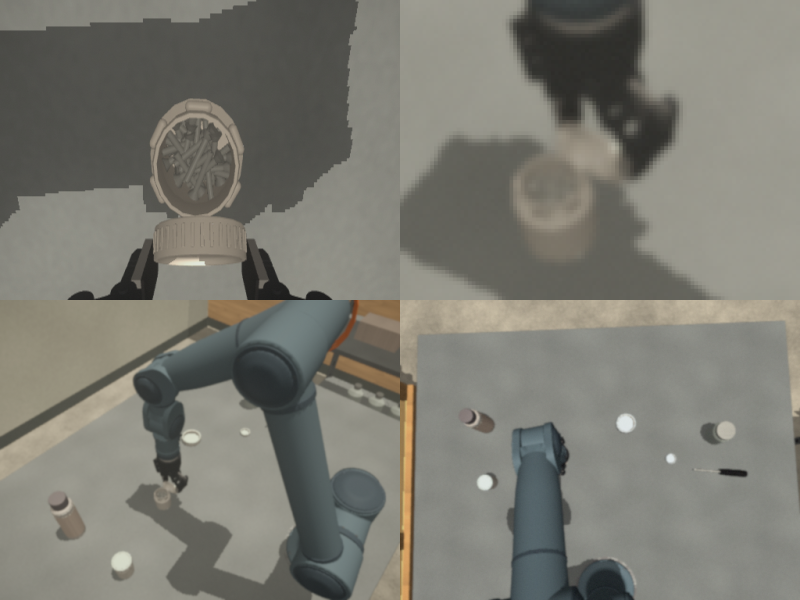

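The wrist panel shows the lid edge-on, tilted about 70°, with the pot upright. At that tilt its closed-face edge lies under the grip axis, so pressing on the bench will carry it past upright. I go a bit further down, back away, and lower it to the bench.

>>> send_rows:
  steps:
    - [[0, 0, 0.09], 0]
    - [[0, 0, 0.09], 0]
    - [[-0.3, 0, 0], 0]
    - [[-0.7, 0, 0], 0]
    - [[-0.7, 0, 0], 0]
    - [[-0.3, 0, 0.2], 0]
    - [[0, 0, 0.2], 0]
    - [[0, 0, 0], 0]

```text
clock: 9.6
tool_pos: [0.4945, 0.0972, 0.0278]
tcp_rot: [-2.22, -2.22, 0.002]
force: [-0.7, 0.6, -0.7]
gripper_width: 0.0573
finger_force: 33.8
```

>>> send_rows:
  steps:
    - [[0, 0, 0.08], 0]
    - [[0, 0, 0.08], 0]
    - [[0, 0, 0.08], 0]
    - [[0, 0, 0], 0]

```text
clock: 9.93
tool_pos: [0.4952, 0.0979, 0.0226]
tcp_rot: [-2.219, -2.223, 0.001]
force: [-0.8, -0.3, 0.0]
gripper_width: 0.0569
finger_force: 33.8
```

>>> send_rows:
  steps:
    - [[-0.04, 0, 0.08], 0]
    - [[-0.04, 0, 0.08], 0]
    - [[0, 0, 0], 0]

```text
clock: 10.18
tool_pos: [0.4953, 0.0953, 0.0187]
tcp_rot: [-2.22, -2.222, 0.001]
force: [-0.2, 0.2, -0.6]
gripper_width: 0.057
finger_force: 33.8
```

>>> send_rows:
  steps:
    - [[-0.06, 0, 0.06], 0]
    - [[-0.06, 0, 0.06], 0]
    - [[0, 0, 0], 0]

```text
clock: 10.43
tool_pos: [0.4956, 0.0945, 0.0177]
tcp_rot: [-2.217, -2.221, -0.007]
force: [-5.3, 5.7, 16.0]
gripper_width: 0.0572
finger_force: 35.3
```

Run:
```python
from h import *
s=get_state(); print(s["tool_pos"],s["force"],s["gripper_width"],s["finger_force"])
w=get_image("wrist"); S=get_image("side")
mont("pics/m5.png",[w["color"][:300],crop(S,s["tool_pos"],40)])
```

```text
[0.49556237 0.09445918 0.01772458] [-5.29237278  5.66327778 15.96058549] 0.05716404423369588 35.338112907484174
```

View pics/m5.png

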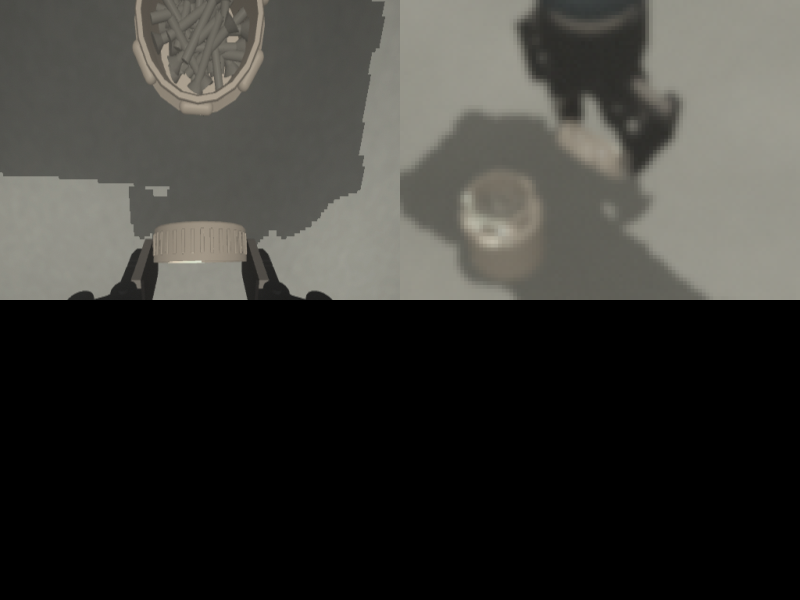

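The wrist panel shows only the skirt (200,240) and no interior, so the lid is past about 72° and pressed on the bench. Now I drag it towards -y to roll it past upright.

>>> send_rows:
  steps:
    - [[-0.1, 0, 0], 0]
    - [[-0.1, 0, 0], 0]
    - [[-0.1, 0, 0], 0]
    - [[-0.1, 0, 0.02], 0]
    - [[0, 0, 0], 0]

```text
clock: 10.95
tool_pos: [0.4975, 0.0842, 0.0178]
tcp_rot: [-2.219, -2.223, -0.011]
force: [-2.5, 5.8, 14.5]
gripper_width: 0.0567
finger_force: 35.1
```

```bash
cat > m.py <<'E'
from h import *
s=get_state(); print(np.round(s["tool_pos"],4),np.round(s["force"],1),s["finger_force"])
w=get_image("wrist"); n=f"pics/w_{s['clock']:.2f}.png"; cv2.imwrite(n,w["color"][:,:,::-1])
g=cv2.cvtColor(w["color"],cv2.COLOR_RGB2GRAY)
print([ (r,int(np.median(g[r,245:265]))) for r in range(240,384,6)])
E
python3 - <<'E'
from h import *
w=cv2.imread("pics/m5.png")[:300,:400]; g=cv2.cvtColor(w,cv2.COLOR_BGR2GRAY); print([(r,int(np.median(g[r,192:208]))) for r in range(180,300,5)])
E
python3 m.py
```

```text
[(180, 85), (185, 84), (190, 85), (195, 85), (200, 85), (205, 86), (210, 87), (215, 87), (220, 91), (225, 146), (230, 146), (235, 147), (240, 147), (245, 148), (250, 148), (255, 149), (260, 157), (265, 143), (270, 141), (275, 142), (280, 143), (285, 144), (290, 144), (295, 143)]
[0.4975 0.0842 0.0178] [-2.5  5.8 14.5] 35.143563388846815
[(240, 149), (246, 149), (252, 149), (258, 151), (264, 145), (270, 146), (276, 146), (282, 145), (288, 144), (294, 146), (300, 146), (306, 146), (312, 146), (318, 146), (324, 145), (330, 143), (336, 144), (342, 143), (348, 142), (354, 36), (360, 33), (366, 31), (372, 28), (378, 26)]
```

>>> send_rows:
  steps:
    - [[-0.04, 0, 0.06], 0]
    - [[-0.1, 0, 0.06], 0]
    - [[-0.1, 0, 0], 0]
    - [[-0.1, 0, 0], 0]
    - [[0, 0, 0], 0]
  squeeze: 20

```text
clock: 11.42
tool_pos: [0.5001, 0.0769, 0.0173]
tcp_rot: [2.218, 2.223, 0.019]
force: [-3.6, 8.6, 28.7]
gripper_width: 0.0573
finger_force: 36.5
```

```bash
cat > m.py <<'E'
from h import *
import glob
s=get_state(); print(np.round(s["tool_pos"],4),np.round(s["force"],1),s["finger_force"])
w=get_image("wrist"); n=f"pics/w_{s['clock']:.2f}.png"; cv2.imwrite(n,w["color"][:,:,::-1])
for f in sorted(glob.glob("pics/w_*"),key=lambda f:float(f[7:-4]))[-2:]:
    g=cv2.cvtColor(cv2.imread(f),cv2.COLOR_BGR2GRAY); p=np.median(g[200:350,240:272],1).astype(int)
    print(f,[(200+r,p[r]) for r in range(0,150,3) if r<3 or abs(p[r]-p[r-3])>2])
E
python3 m.py
```

```text
[0.5001 0.0769 0.0173] [-3.6  8.6 28.7] 36.49469919037074
pics/w_10.95.png [(200, np.int64(87)), (221, np.int64(121)), (224, np.int64(147)), (260, np.int64(172)), (263, np.int64(166)), (266, np.int64(145))]
pics/w_11.42.png [(200, np.int64(87)), (221, np.int64(121)), (224, np.int64(148)), (263, np.int64(166)), (266, np.int64(146))]
```

```bash
cat > tilt.py <<'E'
from h import *
from scipy.optimize import least_squares
def tilt(w,x,rt,rb):
    def pts(th,y):
        c,s=np.cos(th),np.sin(th); f=lambda r,h:np.array([r*c-h*s, r*s+h*c])  # r in-plane, h along axis from closed face
        z=-min(f(-.029,0)[1],f(-.029,.016)[1])
        return [(x,y+p[0],z+p[1]) for p in (f(.029,0),f(.029,.016),f(0,0))]
    e=lambda q:[proj(w,pts(*q)[0])[1]-rt, proj(w,pts(*q)[1])[1]-rb]
    r=least_squares(e,[1.4,get_state()["tool_pos"][1]]); return np.degrees(r.x[0]),r.x[1],np.round(pts(*r.x),4).tolist(),r.cost
if __name__=="__main__":
    w=get_image("wrist")
    for rb in (259,262,265): print(tilt(w,.4975,222,rb))
E
python3 tilt.py
```

```text
(np.float64(91.01087030253116), np.float64(0.11330077798484965), [[0.4975, 0.1128, 0.0583], [0.4975, 0.0968, 0.058], [0.4975, 0.1133, 0.0293]], np.float64(0.0))
(np.float64(81.60298902552758), np.float64(0.10813428976008252), [[0.4975, 0.1124, 0.0574], [0.4975, 0.0965, 0.0597], [0.4975, 0.1081, 0.0287]], np.float64(1.6155871338926322e-27))
(np.float64(68.41151341795396), np.float64(0.09979350685676376), [[0.4975, 0.1105, 0.0539], [0.4975, 0.0956, 0.0598], [0.4975, 0.0998, 0.027]], np.float64(0.47607655156600365))
```

The force balance (N at the open-side edge) and the ~91° solution say the lid stands squarely on its skirt. It can stand free like that. I unload, release, lift and look.

>>> send_rows:
  steps:
    - [[0, 0, -0.05], 0]
    - [[0, 0, -0.05], 0]
    - [[0, 0, 0], 0]
    - [[0, 0, 0], 0]

```text
clock: 11.85
tool_pos: [0.4996, 0.0744, 0.0177]
tcp_rot: [2.217, 2.219, 0.01]
force: [1.3, 0.2, 10.8]
gripper_width: 0.0567
finger_force: 34.9
```

```bash
python3 m.py
```

```text
[0.4996 0.0744 0.0177] [ 1.3  0.2 10.8] 34.87744061741978
pics/w_11.42.png [(200, np.int64(87)), (221, np.int64(121)), (224, np.int64(148)), (263, np.int64(166)), (266, np.int64(146))]
pics/w_11.85.png [(200, np.int64(86)), (221, np.int64(137)), (224, np.int64(146)), (260, np.int64(210)), (263, np.int64(195)), (266, np.int64(145))]
```

>>> send_rows:
  steps:
    - [[0, 0, -0.05], 0]
    - [[0, 0, 0], 0]

```text
clock: 12.07
tool_pos: [0.4983, 0.074, 0.0179]
tcp_rot: [2.218, 2.22, 0.007]
force: [3.1, 1.1, 7.1]
gripper_width: 0.057
finger_force: 34.5
```

>>> send_rows:
  steps:
    - [[0, 0, 0], 0]
    - [[0, 0, 0], 0]
    - [[0, 0, 0], 0]
    - [[0, 0, 0], 0]
    - [[0, 0, 0], 0]
  gripper: 85

```text
clock: 12.48
tool_pos: [0.4947, 0.0738, 0.0158]
tcp_rot: [-2.22, -2.222, 0.002]
force: [-0.6, -1.1, -0.7]
gripper_width: 0.0851
finger_force: 0.0
```

```bash
python3 m.py; python3 tilt.py
```

```text
[0.4947 0.0738 0.0158] [-0.6 -1.1 -0.7] 0.0
pics/w_11.85.png [(200, np.int64(86)), (221, np.int64(137)), (224, np.int64(146)), (260, np.int64(210)), (263, np.int64(195)), (266, np.int64(145))]
pics/w_12.48.png [(200, np.int64(146)), (236, np.int64(101)), (239, np.int64(94)), (242, np.int64(123)), (245, np.int64(132)), (248, np.int64(144)), (251, np.int64(134))]
(np.float64(92.23812741637025), np.float64(0.11208001794719669), [[0.4975, 0.1109, 0.0586], [0.4975, 0.095, 0.058], [0.4975, 0.1121, 0.0296]], np.float64(2.0194839173657902e-27))
(np.float64(83.42565883205398), np.float64(0.10716679131241871), [[0.4975, 0.1105, 0.0576], [0.4975, 0.0946, 0.0595], [0.4975, 0.1072, 0.0288]], np.float64(0.0))
(np.float64(68.21869452061834), np.float64(0.09776695433735988), [[0.4975, 0.1085, 0.0539], [0.4975, 0.0937, 0.0598], [0.4975, 0.0978, 0.0269]], np.float64(0.1505552639218598))
```

>>> send_rows:
  steps:
    - [[0, 0, -0.5], 0]
    - [[0, 0, -1], 0]
    - [[0, 0, -1], 0]
    - [[0, 0, -1], 0]
    - [[0, 0, -1], 0]
    - [[-1, 0, 0], 0]
    - [[0, 0, 0], 0]
    - [[0, 0, 0], 0]

```text
clock: 13.25
tool_pos: [0.4957, 0.0483, 0.129]
tcp_rot: [2.222, 2.22, 0.001]
force: [-0.7, 0.1, -0.4]
gripper_width: 0.0849
finger_force: 0.0
```

```bash
cat > lid.py <<'E'
from h import *
s=get_state(); print(np.round(s["tool_pos"],4),np.round(s["force"],1))
w=get_image("wrist"); cv2.imwrite(f"pics/l_{s['clock']:.2f}.png",w["color"][:,:,::-1])
for thr in (125,140,155):
  for c in blobs(w,thr,1500,70):
    x,y,a,b=cv2.boundingRect(c)
    if a>200: continue
    q=np.squeeze(c); 
    for z in (.016,.068):
      P=np.array([ray(w,*p,z)[:2] for p in q]); m,r=circ(P); print(thr,(x,y,a,b),"z",z,np.round(m,4),round(2000*r,1),np.round(np.ptp(P,0)*1000))
S=get_image("side")
h=cv2.cvtColor(w["color"],cv2.COLOR_RGB2GRAY)
print(get_state()["clock"])
E
python3 lid.py
```

```text
[0.4957 0.0483 0.129 ] [-0.7  0.1 -0.4]
125 (224, 87, 69, 69) z 0.016 [0.4972 0.1026] 56.0 [57. 56.]
125 (224, 87, 69, 69) z 0.068 [0.4968 0.1088] 44.6 [45. 44.]
13.35
```

Run:
```python
import cv2,glob,numpy as np
f=sorted(glob.glob("pics/l_*"))[-1]; g=cv2.cvtColor(cv2.imread(f),cv2.COLOR_BGR2GRAY)
print(np.median(g[84:158,254:262],1).astype(int)); print(np.median(g[118:126,220:297],0).astype(int))
g=cv2.cvtColor(cv2.imread("pics/w1.png"),cv2.COLOR_BGR2GRAY); print(np.median(g[134:186,252:258],1).astype(int))
```

```text
[ 68  68  84 115 127 123 106  93 103 121 128 128 128 128 128 128 127 128
 128 128 128 128 128 128 128 128 128 128 128 128 128 127 128 128 128 128
 128 128 128 128 128 128 127 127 127 127 127 127 127 127 127 127 127 127
 127 127 127 127 127 126 126 127 126 126 126 126 113 105 107 115 123 126
 104  78]
[ 95  95  94  97 126 126 123 105 101  98 127 130 183 183 183 183 183 183
 183 182 183 183 183 183 182 165 165 165 165 165 165 165 165 163 128 128
 128 128 128 128 128 128 127 128 128 128 127 127 127 128 127 127 127 128
 127 128 127 127 127 127 127 127 127 127 127 126 108  96 101 116 127 125
 102  69  70  69  69]
[ 67  70  74 150 180 162 146 167 181 182 181 182 182 181 181 182 181 182
 182 182 182 182 182 182 182 182 182 182 182 182 182 182 182 182 182 182
 182 182 182 182 182 147 118 118  99 116 140 169 176 138 108 108]
```

Run:
```python
from h import *
w=get_image("wrist"); print(-w["R"].T@w["t"], [np.round(proj(w,[.4972,.1026,z]),1).tolist() for z in (0.0025,.015,.016)])
for y in (-.029,-.024,.024,.029): print(y,[round(proj(w,[.4972,.1026+y,z])[1],1) for z in (.0025,.015,.016)])
```

```text
[0.49465859 0.13393681 0.27072457] [[259.0, 121.7], [259.1, 123.4], [259.1, 123.6]]
-0.029 [np.float64(154.2), np.float64(157.3), np.float64(157.6)]
-0.024 [np.float64(148.7), np.float64(151.7), np.float64(151.9)]
0.024 [np.float64(93.0), np.float64(93.4), np.float64(93.5)]
0.029 [np.float64(86.8), np.float64(86.9), np.float64(86.9)]
```

The lid has tipped back and lies inside-up at (0.497,0.103): the bright edge ring, dark bead band and floor match the first wrist view. I redo it with a centred, shallower grip, which lowers the pivot torque and puts the axis near the open edge.

>>> send_rows:
  steps:
    - [[0.72, 0.06, 0], 0]
    - [[0.72, 0, 0], 0]
    - [[0.73, 0, 0.5], 0]
    - [[0, 0, 1], 0]
    - [[0, 0, 1], 0]
    - [[0, 0, 1], 0]
    - [[0, 0, 0.8], 0]
    - [[0, 0, 0.48], 0]

```text
clock: 14.07
tool_pos: [0.4943, 0.1036, 0.0062]
tcp_rot: [-2.217, -2.221, 0.006]
force: [-0.0, 0.4, 0.7]
gripper_width: 0.0848
finger_force: 0.0
```

>>> send_rows:
  steps:
    - [[0, 0, 0], 0]
    - [[0, 0, 0], 0]
    - [[0, 0, 0], 0]
    - [[0, 0, 0], 0]
    - [[0, 0, 0], 0]
    - [[0, 0, 0], 0]

```text
clock: 14.57
tool_pos: [0.4979, 0.1031, 0.0102]
tcp_rot: [2.22, 2.221, 0.002]
force: [0.3, 0.6, 0.8]
gripper_width: 0.0851
finger_force: 0.0
```

>>> send_rows:
  steps:
    - [[0, 0, 0.1], 0]
    - [[0, 0, 0], 0]
    - [[0, 0, 0], 0]
    - [[0, 0, 0], 0]
    - [[0, 0, 0], 0]
    - [[0, 0, 0], 0]
    - [[0, 0, 0], 0]
    - [[0, 0, 0], 0]
  gripper: 40
  squeeze: 20

```text
clock: 15.23
tool_pos: [0.4969, 0.103, 0.007]
tcp_rot: [2.221, 2.222, -0.0]
force: [-2.4, 0.2, 5.1]
gripper_width: 0.0569
finger_force: 21.3
```

>>> send_rows:
  steps:
    - [[0, 0, 0], 0]
    - [[-0.3, 0, -0.8], 0]
    - [[-0.7, 0, -1], 0]
    - [[0, 0, -1], 0]
    - [[0, 0, -1], 0]
    - [[0, 0, 0], 0]
    - [[0, 0, 0], 0]
    - [[0, 0, 0], 0]

```text
clock: 15.9
tool_pos: [0.4966, 0.0781, 0.101]
tcp_rot: [-2.22, -2.222, 0.001]
force: [0.2, 1.5, 0.2]
gripper_width: 0.0569
finger_force: 21.8
```

Run:
```python
from h import *
s=get_state(); print(np.round(s["tool_pos"],4),np.round(s["force"],1))
w=get_image("wrist"); cv2.imwrite(f"pics/g2.png",w["color"][:,:,::-1])
for thr in (115,125,140):
  for c in blobs(w,thr,400,70):
    x,y,a,b=cv2.boundingRect(c)
    if a>200: continue
    q=np.squeeze(c); 
    for z in (.068,s["tool_pos"][2]+.008):
      P=np.array([ray(w,*p,z)[:2] for p in q]); m,r=circ(P); print(thr,(x,y,a,b),"z",round(z,3),np.round(m,4),round(2000*r,1),np.round(np.ptp(P,0)*1000))
```

```text
[0.4966 0.0781 0.101 ] [0.2 1.5 0.2]
115 (110, 347, 41, 37) z 0.068 [ 0.3995 -0.0465] 35.2 [33. 37.]
115 (110, 347, 41, 37) z 0.109 [0.4221 0.0024] 26.9 [25. 29.]
115 (363, 346, 31, 29) z 0.068 [ 0.5899 -0.0389] 26.2 [25. 28.]
115 (363, 346, 31, 29) z 0.109 [0.568  0.0082] 20.1 [19. 22.]
115 (210, 0, 87, 63) z 0.068 [0.4951 0.1964] 41.8 [44. 29.]
115 (210, 0, 87, 63) z 0.109 [0.4954 0.1886] 32.0 [34. 22.]
125 (363, 346, 31, 28) z 0.068 [ 0.5898 -0.0388] 26.0 [25. 27.]
125 (363, 346, 31, 28) z 0.109 [0.568  0.0084] 19.9 [19. 21.]
125 (211, 0, 86, 63) z 0.068 [0.4951 0.1963] 41.8 [44. 29.]
125 (211, 0, 86, 63) z 0.109 [0.4954 0.1886] 32.0 [34. 22.]
140 (363, 346, 31, 26) z 0.068 [ 0.5899 -0.0378] 24.5 [25. 25.]
140 (363, 346, 31, 26) z 0.109 [0.5681 0.0091] 18.8 [19. 19.]
140 (201, 209, 111, 98) z 0.068 [0.4961 0.0501] 74.7 [74. 75.]
140 (201, 209, 111, 98) z 0.109 [0.4962 0.0765] 57.3 [57. 58.]
```

The pot hasn't moved (0.495,0.196) and the lid is centred in the pads. I repeat the pivot.

>>> send_rows:
  steps:
    - [[0.8, 0, 0], 0]
    - [[0.8, 0, 0], 0]
    - [[0.8, 0, 0], 0]
    - [[0.78, 0, 0.2], 0]
    - [[0, 0, 0.4], 0]
    - [[0, 0, 0.3], 0]
    - [[0, 0, 0], 0]
    - [[0, 0, 0], 0]

```text
clock: 16.62
tool_pos: [0.4955, 0.1566, 0.0778]
tcp_rot: [-2.22, -2.22, 0.005]
force: [-0.8, -0.1, -0.3]
gripper_width: 0.057
finger_force: 21.8
```

>>> send_rows:
  steps:
    - [[0, 0, 0.08], 0]
    - [[0, 0, 0.1], 0]
    - [[0, 0, 0.1], 0]
    - [[0, 0, 0.1], 0]
    - [[0, 0, 0.1], 0]
    - [[0, 0, 0.1], 0]
    - [[0, 0, 0], 0]

```text
clock: 17.2
tool_pos: [0.4983, 0.1563, 0.0658]
tcp_rot: [2.219, 2.218, 0.001]
force: [-0.7, -3.9, 6.9]
gripper_width: 0.0572
finger_force: 26.7
```

>>> send_rows:
  steps:
    - [[-0.02, 0, 0.1], 0]
    - [[-0.02, 0, 0.1], 0]
    - [[-0.02, 0, 0.1], 0]
    - [[0, 0, 0.1], 0]
    - [[0, 0, 0], 0]

```text
clock: 17.62
tool_pos: [0.499, 0.1545, 0.0561]
tcp_rot: [2.218, 2.217, 0.001]
force: [0.2, -4.9, 6.9]
gripper_width: 0.0567
finger_force: 31.9
```

Continuing down.

>>> send_rows:
  steps:
    - [[0, 0, 0.1], 0]
    - [[0, 0, 0.1], 0]
    - [[0, 0, 0.1], 0]
    - [[0, 0, 0], 0]

```text
clock: 17.95
tool_pos: [0.4988, 0.1543, 0.0485]
tcp_rot: [2.219, 2.217, 0.0]
force: [0.0, -4.6, 7.5]
gripper_width: 0.0568
finger_force: 34.7
```

>>> send_rows:
  steps:
    - [[0, 0, 0.1], 0]
    - [[0, 0, 0.1], 0]
    - [[0, 0, 0.05], 0]
    - [[0, 0, 0], 0]

```text
clock: 18.28
tool_pos: [0.4987, 0.1542, 0.0422]
tcp_rot: [2.219, 2.217, -0.0]
force: [0.4, -7.0, 7.3]
gripper_width: 0.0566
finger_force: 36.3
```

```bash
python3 m.py
```

```text
[0.4987 0.1542 0.0422] [ 0.4 -7.   7.3] 36.322921764221974
pics/w_12.48.png [(200, np.int64(146)), (236, np.int64(101)), (239, np.int64(94)), (242, np.int64(123)), (245, np.int64(132)), (248, np.int64(144)), (251, np.int64(134))]
pics/w_18.28.png [(200, np.int64(102)), (206, np.int64(97)), (209, np.int64(101)), (218, np.int64(94)), (236, np.int64(113)), (239, np.int64(134)), (242, np.int64(145)), (278, np.int64(141))]
```

>>> send_rows:
  steps:
    - [[-0.3, 0, 0], 0]
    - [[-0.6, 0, 0], 0]
    - [[-0.7, 0, 0], 0]
    - [[-0.57, 0, 0], 0]
    - [[0, 0, 0.2], 0]
    - [[0, 0, 0.1], 0]
    - [[0, 0, 0], 0]
    - [[0, 0, 0], 0]

```text
clock: 19.0
tool_pos: [0.4965, 0.1024, 0.0331]
tcp_rot: [-2.219, -2.222, 0.001]
force: [-0.1, 0.3, -0.2]
gripper_width: 0.0569
finger_force: 35.5
```

>>> send_rows:
  steps:
    - [[0, 0, 0.1], 0]
    - [[0, 0, 0.1], 0]
    - [[0, 0, 0.08], 0]
    - [[0, 0, 0], 0]

```text
clock: 19.33
tool_pos: [0.4966, 0.1021, 0.026]
tcp_rot: [-2.22, -2.222, 0.001]
force: [-0.6, 0.1, -0.7]
gripper_width: 0.0568
finger_force: 35.5
```

>>> send_rows:
  steps:
    - [[0, 0, 0.08], 0]
    - [[0, 0, 0.08], 0]
    - [[0, 0, 0], 0]

```text
clock: 19.58
tool_pos: [0.4967, 0.1018, 0.0221]
tcp_rot: [-2.22, -2.222, 0.001]
force: [-0.3, -0.1, -0.9]
gripper_width: 0.0568
finger_force: 35.5
```

```bash
python3 m.py
```

```text
[0.4967 0.1018 0.0221] [-0.3 -0.1 -0.9] 35.54530569410417
pics/w_18.28.png [(200, np.int64(102)), (206, np.int64(97)), (209, np.int64(101)), (218, np.int64(94)), (236, np.int64(113)), (239, np.int64(134)), (242, np.int64(145)), (278, np.int64(141))]
pics/w_19.58.png [(200, np.int64(85)), (236, np.int64(93)), (239, np.int64(144)), (275, np.int64(146)), (278, np.int64(142))]
```

```bash
cat > fit.py <<'E'
from h import *
from scipy.optimize import least_squares
import sys
s=get_state(); T=s["tool_pos"]; w=get_image("wrist"); C=-w["R"].T@w["t"]; print("cam-tcp",np.round(C-T,4),"tcp",np.round(T,4))
g=cv2.GaussianBlur(cv2.cvtColor(w["color"],cv2.COLOR_RGB2GRAY),(3,3),0).astype(int)
cv2.imwrite(f"pics/f_{s['clock']:.2f}.png",w["color"][:,:,::-1])
rt0=int(sys.argv[1]) if len(sys.argv)>1 else 200
p=np.median(g[rt0:320,246:266],1).astype(int); print(rt0,p.tolist())
r=int(sys.argv[2]) if len(sys.argv)>2 else 255
print(g[r,170:345:1].tolist())
E
python3 fit.py 225 258
```

```text
cam-tcp [-0.0003  0.0849  0.1426] tcp [0.4968 0.1018 0.0223]
225 [86, 86, 87, 87, 87, 87, 87, 87, 87, 87, 89, 101, 121, 137, 145, 146, 147, 146, 146, 145, 146, 146, 147, 147, 147, 147, 147, 147, 147, 148, 148, 148, 148, 148, 148, 148, 148, 148, 149, 149, 149, 149, 149, 149, 150, 149, 150, 150, 150, 149, 146, 143, 141, 141, 142, 142, 142, 143, 143, 143, 143, 143, 144, 144, 144, 144, 144, 144, 144, 144, 144, 144, 144, 144, 143, 143, 142, 142, 142, 142, 142, 142, 142, 143, 143, 143, 144, 144, 144, 144, 144, 143, 143, 144, 144]
[42, 41, 42, 42, 42, 43, 50, 64, 75, 78, 77, 77, 77, 77, 78, 78, 77, 71, 57, 44, 40, 40, 40, 40, 39, 39, 41, 62, 107, 139, 136, 126, 131, 134, 126, 120, 121, 130, 140, 135, 126, 126, 126, 126, 131, 136, 136, 133, 133, 135, 136, 134, 133, 136, 141, 138, 132, 135, 140, 141, 141, 141, 142, 143, 143, 143, 139, 137, 141, 145, 145, 146, 146, 143, 141, 145, 149, 146, 141, 144, 148, 148, 148, 149, 149, 144, 140, 147, 151, 148, 145, 147, 149, 149, 149, 149, 148, 139, 131, 140, 148, 144, 140, 143, 146, 145, 144, 144, 138, 133, 138, 143, 142, 139, 140, 141, 140, 139, 134, 129, 133, 139, 137, 133, 133, 134, 134, 132, 134, 139, 137, 131, 128, 125, 126, 133, 137, 131, 124, 127, 132, 131, 137, 119, 68, 39, 37, 37, 36, 36, 37, 37, 42, 56, 71, 76, 76, 77, 77, 77, 76, 76, 76, 73, 61, 45, 38, 37, 37, 37, 37, 38, 38, 40, 55]
```

In the latest profile the skirt spans rows 237–275 with no interior visible, so the tilt is only about 60°. That also explains the earlier tip-back. I press harder (~25 N) while dragging well towards -y.

>>> send_rows:
  steps:
    - [[-0.02, 0, 0.08], 0]
    - [[-0.02, 0, 0.08], 0]
    - [[0, 0, 0], 0]

```text
clock: 19.93
tool_pos: [0.4975, 0.1015, 0.0197]
tcp_rot: [-2.22, -2.222, -0.003]
force: [-2.6, 2.5, 10.6]
gripper_width: 0.0572
finger_force: 36.7
```

>>> send_rows:
  steps:
    - [[-0.1, 0, 0.08], 0]
    - [[-0.1, 0, 0.06], 0]
    - [[-0.1, 0, 0.04], 0]
    - [[-0.1, 0, 0], 0]
    - [[-0.1, 0, 0], 0]

```text
clock: 20.35
tool_pos: [0.501, 0.0913, 0.0189]
tcp_rot: [2.217, 2.223, 0.017]
force: [-6.7, 9.3, 33.4]
gripper_width: 0.0571
finger_force: 39.5
```

```bash
python3 m.py
```

```text
[0.501  0.0913 0.0189] [-6.7  9.3 33.4] 39.48649226920679
pics/w_19.58.png [(200, np.int64(85)), (236, np.int64(93)), (239, np.int64(144)), (275, np.int64(146)), (278, np.int64(142))]
pics/w_20.35.png [(200, np.int64(86)), (236, np.int64(101)), (239, np.int64(147)), (278, np.int64(146))]
```

>>> send_rows:
  steps:
    - [[-0.2, -0.03, 0], 0]
    - [[-0.2, -0.03, 0], 0]
    - [[-0.2, 0, 0], 0]
    - [[-0.2, 0, 0], 0]
    - [[-0.2, 0, 0], 0]

```text
clock: 20.82
tool_pos: [0.5023, 0.0663, 0.019]
tcp_rot: [2.215, 2.221, 0.023]
force: [0.2, 3.9, 27.5]
gripper_width: 0.0574
finger_force: 39.0
```

```bash
python3 m.py
```

```text
[0.5023 0.0663 0.019 ] [ 0.2  3.9 27.5] 39.01125020929612
pics/w_20.35.png [(200, np.int64(86)), (236, np.int64(101)), (239, np.int64(147)), (278, np.int64(146))]
pics/w_20.82.png [(200, np.int64(86)), (236, np.int64(118)), (239, np.int64(149)), (275, np.int64(148))]
```

```bash
cat > th.py <<'E'
from h import *
from scipy.optimize import least_squares
import sys
def edge(g,c,r0=205,up=True):
    col=g[r0:300,c]; i=np.argmax(np.diff(col)[:70]); return r0+i+.5
def run(f,w,x,rb):
    g=cv2.GaussianBlur(cv2.cvtColor(cv2.imread(f),cv2.COLOR_BGR2GRAY),(5,3),0).astype(float)
    e={c:edge(g,c) for c in range(206,310,8)}; print(f,e)
    cs=[c for c in e if 212<c<300]
    def P(q,dx,h):  # h along axis from closed face, dx across
        th,y,z=q; r=np.sqrt(.029**2-dx**2); return (x+dx,y+r*np.cos(th)-h*np.sin(th),z+r*np.sin(th)+h*np.cos(th))
    def res(q):
        o=[]
        for c in cs:
            dx=q[3]+(c-256)*q[4]*1e-3   # column to dx scale
            u,v=proj(w,P(q[:3],dx,0)); o+=[u-c,v-e[c]]
        o.append(proj(w,P(q[:3],0,.016))[1]-rb); return o
    T=get_state()["tool_pos"]
    r=least_squares(res,[1.2,T[1]+.01,.03,0,.5],x_scale=[.1,.01,.01,.001,.1],loss="soft_l1"); print("theta",np.degrees(r.x[0]),"ctr y,z",r.x[1:3],"cost",r.cost)
if __name__=="__main__":
    w=get_image("wrist"); T=get_state()
    f=f"pics/t_{T['clock']:.2f}.png"; cv2.imwrite(f,w["color"][:,:,::-1])
    run(f,w,T["tool_pos"][0],float(sys.argv[1]))
E
python3 th.py 276
```

```text
pics/t_20.92.png {206: np.float64(238.5), 214: np.float64(237.5), 222: np.float64(236.5), 230: np.float64(236.5), 238: np.float64(235.5), 246: np.float64(235.5), 254: np.float64(235.5), 262: np.float64(235.5), 270: np.float64(235.5), 278: np.float64(235.5), 286: np.float64(236.5), 294: np.float64(236.5), 302: np.float64(237.5)}
theta 54.85778575190303 ctr y,z [0.07322478 0.02756289] cost 0.813680346061066
```

The fit gives about 55–57° (edge rows 235–238, nearly flat), and the bench friction is too low to roll it further. New plan:
1. Lean the lid against the pot and release it.
2. Push its foot in until it stands upright.
3. Carry it clear and tip it over.

>>> send_rows:
  steps:
    - [[0, 0, -0.13], 0]
    - [[0, 0, -0.13], 0]
    - [[0.6, -0.1, 0], 0]
    - [[0.7, -0.1, 0], 0]
    - [[0.7, 0, 0], 0]
    - [[0.7, 0, 0], 0]
    - [[0.3, 0, 0], 0]
    - [[0, 0, 0], 0]

```text
clock: 21.58
tool_pos: [0.4898, 0.1395, 0.0201]
tcp_rot: [-2.217, -2.224, 0.001]
force: [0.1, 0.3, -0.3]
gripper_width: 0.0568
finger_force: 36.3
```

>>> send_rows:
  steps:
    - [[0, 0, 0], 0]
    - [[0, 0, 0], 0]

```text
clock: 21.75
tool_pos: [0.4901, 0.1376, 0.0202]
tcp_rot: [-2.221, -2.222, 0.002]
force: [0.5, -0.8, -0.2]
gripper_width: 0.0567
finger_force: 36.2
```

```bash
python3 m.py; python3 th.py 276
```

```text
[0.4901 0.1376 0.0202] [ 0.5 -0.8 -0.2] 36.24951347359456
pics/w_20.82.png [(200, np.int64(86)), (236, np.int64(118)), (239, np.int64(149)), (275, np.int64(148))]
pics/w_21.75.png [(200, np.int64(96)), (209, np.int64(91)), (224, np.int64(123)), (227, np.int64(150)), (230, np.int64(144)), (233, np.int64(89)), (236, np.int64(94)), (239, np.int64(144)), (278, np.int64(141))]
pics/t_21.85.png {206: np.float64(239.5), 214: np.float64(238.5), 222: np.float64(237.5), 230: np.float64(237.5), 238: np.float64(216.5), 246: np.float64(220.5), 254: np.float64(222.5), 262: np.float64(224.5), 270: np.float64(225.5), 278: np.float64(224.5), 286: np.float64(223.5), 294: np.float64(220.5), 302: np.float64(216.5)}
theta 10.710141713034641 ctr y,z [0.16388246 0.09521838] cost 47.575108950817366
```

>>> send_rows:
  steps:
    - [[0.15, 0.1, 0], 0]
    - [[0.1, 0.08, 0], 0]
    - [[0, 0, 0], 0]

```text
clock: 22.1
tool_pos: [0.4958, 0.1448, 0.0207]
tcp_rot: [2.22, 2.222, 0.001]
force: [-0.2, 0.3, -0.6]
gripper_width: 0.0567
finger_force: 36.2
```

>>> send_rows:
  steps:
    - [[0.08, 0, 0.02], 0]
    - [[0, 0, 0.02], 0]
    - [[0, 0, 0], 0]

```text
clock: 22.35
tool_pos: [0.4955, 0.1465, 0.0199]
tcp_rot: [2.22, 2.221, 0.001]
force: [0.3, -0.8, 2.2]
gripper_width: 0.0574
finger_force: 36.6
```

>>> send_rows:
  steps:
    - [[0.04, 0, 0], 0]
    - [[0, 0, 0], 0]

```text
clock: 22.52
tool_pos: [0.4954, 0.1472, 0.0198]
tcp_rot: [2.22, 2.221, -0.0]
force: [0.7, -2.9, 3.8]
gripper_width: 0.0568
finger_force: 36.6
```

>>> send_rows:
  steps:
    - [[0, 0, 0], 0]
    - [[0, 0, 0], 0]
    - [[0, 0, 0], 0]
    - [[0, 0, 0], 0]
    - [[0, 0, 0], 0]
    - [[0, 0, 0], 0]
  gripper: 85

```text
clock: 23.02
tool_pos: [0.4948, 0.1477, 0.0194]
tcp_rot: [-2.22, -2.222, 0.0]
force: [0.5, 0.5, 0.7]
gripper_width: 0.0853
finger_force: 0.0
```

>>> send_rows:
  steps:
    - [[0, 0, -0.3], 0]
    - [[0, 0, -0.8], 0]
    - [[0, 0, -1], 0]
    - [[0, 0, -1], 0]
    - [[0, 0, -1], 0]
    - [[-0.8, 0, 0], 0]
    - [[0, 0, 0], 0]
    - [[0, 0, 0], 0]

```text
clock: 23.68
tool_pos: [0.4952, 0.1273, 0.1227]
tcp_rot: [2.222, 2.221, 0.001]
force: [0.5, 0.3, 0.3]
gripper_width: 0.085
finger_force: 0.0
```

```bash
python3 lid.py
python3 - <<'E'
from h import *
import glob
f=sorted(glob.glob("pics/l_*"),key=lambda f:float(f[7:-4]))[-1]; g=cv2.cvtColor(cv2.imread(f),cv2.COLOR_BGR2GRAY)
print(np.median(g[0:230:3,252:262],1).astype(int).tolist())
for r in range(60,200,20): print(r,g[r,190:330:4].tolist())
E
```

```text
[0.4952 0.1273 0.1227] [0.5 0.3 0.3]
125 (331, 183, 82, 80) z 0.016 [0.6041 0.0873] 63.1 [74. 80.]
125 (331, 183, 82, 80) z 0.068 [0.5813 0.1133] 50.0 [59. 63.]
125 (218, 71, 72, 75) z 0.016 [0.4941 0.1937] 55.5 [57. 58.]
125 (218, 71, 72, 75) z 0.068 [0.4942 0.1976] 43.9 [45. 46.]
23.7833
[117, 117, 116, 116, 116, 117, 116, 117, 116, 72, 71, 71, 71, 71, 71, 72, 71, 71, 71, 71, 71, 84, 128, 104, 133, 89, 82, 86, 81, 75, 82, 85, 91, 88, 86, 89, 89, 81, 89, 85, 88, 86, 85, 89, 86, 78, 79, 127, 128, 114, 122, 122, 123, 122, 123, 123, 94, 155, 188, 188, 162, 202, 123, 120, 119, 119, 120, 121, 119, 119, 117, 118, 119, 118, 118, 119, 119]
60 [70, 69, 70, 70, 70, 69, 69, 70, 71, 70, 70, 71, 70, 71, 70, 69, 70, 71, 71, 72, 71, 70, 70, 70, 69, 71, 69, 70, 71, 70, 69, 68, 68, 69, 68]
80 [69, 69, 69, 69, 70, 69, 70, 69, 70, 126, 91, 132, 68, 79, 73, 83, 77, 84, 85, 131, 132, 94, 125, 112, 117, 70, 70, 71, 69, 69, 69, 67, 68, 67, 67]
100 [70, 70, 70, 69, 70, 69, 71, 114, 130, 82, 92, 85, 73, 92, 91, 95, 86, 98, 81, 85, 85, 69, 92, 93, 80, 86, 111, 69, 69, 68, 68, 67, 67, 67, 67]
120 [70, 70, 71, 70, 70, 69, 70, 106, 118, 119, 77, 116, 87, 87, 85, 83, 89, 91, 86, 102, 86, 87, 82, 72, 130, 125, 69, 70, 68, 68, 69, 68, 68, 68, 68]
140 [73, 73, 74, 71, 71, 71, 72, 71, 71, 72, 72, 72, 99, 99, 124, 130, 118, 126, 130, 117, 104, 79, 72, 71, 70, 70, 71, 69, 70, 69, 69, 70, 69, 69, 68]
160 [120, 120, 118, 74, 76, 75, 75, 73, 99, 107, 93, 114, 117, 113, 121, 124, 123, 124, 122, 121, 112, 117, 109, 119, 118, 94, 71, 72, 71, 72, 72, 72, 71, 71, 71]
180 [120, 119, 120, 121, 120, 119, 118, 119, 116, 145, 162, 169, 169, 167, 165, 161, 162, 162, 170, 174, 163, 113, 109, 102, 94, 117, 115, 118, 118, 118, 116, 117, 119, 119, 119]
```

```bash
cat > lean.py <<'E'
from h import *
from scipy.optimize import least_squares
import sys
def lean(w,x,rows):
    def pts(q):
        th,y=q; c,s=np.cos(th),np.sin(th); f=lambda r,h:np.array([y+r*c-h*s, r*s+h*c])
        z=-min(f(-.029,0)[1],f(-.029,.016)[1])
        return [(x,p[0],z+p[1]) for p in (f(.029,0),f(.029,.016),f(-.029,.016),f(-.029,0))]
    r=least_squares(lambda q:[proj(w,p)[1]-v for p,v in zip(pts(q),rows) if v],[1.,.14])
    print("theta",np.degrees(r.x[0]),"cost",r.cost); print(np.round(pts(r.x),4).tolist())
if __name__=="__main__":
    w=get_image("wrist"); lean(w,.495,[float(a) for a in sys.argv[1:]])
E
python3 lean.py 150 167 186
```

```text
theta 59.01242888148423 cost 4.964702461744555
[[0.495, 0.1692, 0.0497], [0.495, 0.1555, 0.058], [0.495, 0.1256, 0.0082], [0.495, 0.1393, 0.0]]
```

The fit puts the lid leaning on the pot at 59°, with its foot at y 0.126–0.139 and the pot in place. I shut the fingers and push the foot in low down.

>>> send_rows:
  steps:
    - [[-0.9, 0, 0], 0]
    - [[0, 0, 0], 0]
    - [[0, 0, 0], 0]
    - [[0, 0, 0.8], 0]
    - [[0, 0, 1], 0]
    - [[0, 0, 1], 0]
    - [[0, 0, 1], 0]
    - [[0, 0, 0.4], 0]
  gripper: 0

```text
clock: 24.5
tool_pos: [0.4922, 0.1057, 0.0138]
tcp_rot: [-2.217, -2.22, 0.006]
force: [-0.3, -1.6, -0.6]
gripper_width: 0.0001
finger_force: 0.0
```

>>> send_rows:
  steps:
    - [[0, 0, 0.25], 0]
    - [[0, 0, 0.2], 0]
    - [[0, 0, 0], 0]
    - [[0, 0, 0], 0]

```text
clock: 24.83
tool_pos: [0.4958, 0.1053, 0.0066]
tcp_rot: [2.22, 2.222, 0.002]
force: [-0.1, 0.2, 0.4]
gripper_width: 0.0001
finger_force: 0.0
```

Lower 3 mm, then push about 31 mm towards the pot.

>>> send_rows:
  steps:
    - [[0.15, 0, 0.12], 0]
    - [[0.2, 0, 0], 0]
    - [[0.2, 0, 0], 0]
    - [[0.2, 0, 0], 0]
    - [[0.2, 0, 0], 0]
    - [[0, 0, 0], 0]

```text
clock: 25.33
tool_pos: [0.4951, 0.13, 0.003]
tcp_rot: [2.219, 2.224, 0.001]
force: [-0.5, -0.8, -0.0]
gripper_width: -0.0002
finger_force: 0.0
```

```bash
cat > prof.py <<'E'
from h import *
import sys
s=get_state(); print(np.round(s["tool_pos"],4),np.round(s["force"],1))
w=get_image("wrist"); g=cv2.cvtColor(w["color"],cv2.COLOR_RGB2GRAY); cv2.imwrite(f"pics/p_{s['clock']:.2f}.png",w["color"][:,:,::-1])
r0=int(sys.argv[1]);print(r0,np.median(g[r0:int(sys.argv[2]):2,246:266],1).astype(int).tolist())
E
python3 prof.py 60 384
```

```text
[0.4951 0.13   0.003 ] [-0.5 -0.8 -0. ]
60 [117, 156, 156, 156, 131, 85, 106, 106, 106, 101, 99, 100, 99, 100, 97, 83, 90, 98, 95, 94, 87, 93, 99, 100, 96, 97, 102, 105, 103, 106, 106, 106, 107, 106, 105, 103, 105, 102, 98, 101, 104, 107, 107, 106, 103, 100, 104, 109, 107, 98, 96, 98, 101, 105, 104, 104, 103, 102, 100, 99, 100, 101, 104, 104, 104, 105, 104, 100, 97, 94, 93, 91, 89, 90, 91, 93, 93, 94, 95, 96, 96, 136, 149, 149, 144, 131, 150, 155, 156, 155, 156, 155, 155, 155, 155, 155, 154, 154, 154, 153, 153, 153, 153, 153, 117, 75, 75, 107, 67, 43, 42, 40, 35, 34, 34, 33, 32, 31, 31, 30, 30, 29, 29, 29, 28, 29, 28, 27, 28, 29, 28, 28, 52, 67, 67, 65, 69, 89, 99, 112, 126, 131, 131, 132, 132, 90, 19, 19, 17, 17, 17, 18, 18, 18, 18, 18, 17, 17, 17, 17, 17, 17]
```

>>> send_rows:
  steps:
    - [[0.1, 0, 0], 0]
    - [[0.1, 0, 0], 0]
    - [[0, 0, 0], 0]

```text
clock: 25.63
tool_pos: [0.495, 0.1341, 0.0028]
tcp_rot: [-2.22, -2.222, -0.0]
force: [-0.0, -0.1, -0.3]
gripper_width: 0.0002
finger_force: 0.0
```

>>> send_rows:
  steps:
    - [[0.06, 0, 0], 0]
    - [[0.06, 0, 0], 0]
    - [[0, 0, 0], 0]

```text
clock: 25.88
tool_pos: [0.495, 0.137, 0.0028]
tcp_rot: [2.221, 2.222, 0.0]
force: [-0.6, 0.4, -0.7]
gripper_width: 0.0004
finger_force: 0.0
```

```bash
python3 prof.py 200 300
```

```text
[0.495  0.137  0.0028] [-0.6  0.4 -0.7]
200 [99, 101, 103, 103, 103, 104, 101, 99, 93, 92, 92, 89, 88, 89, 90, 91, 92, 92, 93, 94, 94, 95, 125, 147, 147, 137, 143, 149, 150, 150, 150, 150, 150, 149, 149, 149, 149, 148, 148, 148, 147, 147, 147, 147, 82, 37, 36, 35, 34, 34]
```

>>> send_rows:
  steps:
    - [[0.06, 0, 0], 0]
    - [[0.06, 0, 0], 0]
    - [[0, 0, 0], 0]
    - [[0, 0, 0], 0]

```text
clock: 26.27
tool_pos: [0.495, 0.1399, 0.0028]
tcp_rot: [2.22, 2.222, 0.0]
force: [-0.7, -0.1, -0.3]
gripper_width: 0.0
finger_force: 0.0
```

```bash
python3 prof.py 200 300
```

```text
[0.495  0.1399 0.0028] [-0.7 -0.1 -0.3]
200 [103, 100, 98, 98, 98, 100, 101, 101, 103, 103, 100, 97, 91, 91, 91, 87, 87, 88, 89, 90, 91, 91, 92, 93, 93, 94, 95, 145, 146, 139, 139, 146, 146, 146, 145, 145, 145, 146, 145, 145, 145, 145, 145, 145, 144, 144, 144, 144, 144, 143]
```

>>> send_rows:
  steps:
    - [[-0.3, 0, 0], 0]
    - [[-0.2, 0, -0.5], 0]
    - [[0, 0, -1], 0]
    - [[0, 0, -1], 0]
    - [[0, 0, -1], 0]
    - [[0, 0, -1], 0]
    - [[0, 0, -0.3], 0]
    - [[0, 0, 0], 0]
  gripper: 85

```text
clock: 26.98
tool_pos: [0.4971, 0.1271, 0.1251]
tcp_rot: [2.219, 2.219, 0.006]
force: [0.9, 0.8, -1.4]
gripper_width: 0.0851
finger_force: 0.0
```

```bash
sed -i 's/r0:int(sys.argv\[2\]):2/r0:int(sys.argv[2])/' prof.py; python3 prof.py 130 200
```

```text
[0.4971 0.1271 0.1251] [ 0.9  0.8 -1.4]
130 [87, 86, 82, 80, 77, 77, 78, 80, 113, 124, 121, 108, 118, 125, 116, 100, 85, 81, 82, 81, 81, 103, 124, 128, 128, 128, 124, 129, 129, 129, 129, 128, 128, 128, 128, 129, 128, 128, 128, 127, 126, 127, 127, 122, 118, 118, 119, 119, 119, 119, 118, 119, 119, 119, 119, 119, 119, 119, 119, 119, 119, 118, 119, 118, 118, 119, 119, 119, 120, 120]
```

```bash
python3 prof.py 145 180; python3 lean.py 151.3 172.7 0; python3 lean.py 151.3 171.5 0; python3 lid.py | tail -3
```

```text
[0.4958 0.1271 0.1233] [ 0.7  1.  -0.1]
145 [109, 90, 82, 82, 83, 83, 83, 83, 109, 124, 128, 128, 125, 125, 129, 128, 129, 128, 128, 128, 128, 127, 128, 128, 127, 128, 127, 126, 127, 126, 122, 119, 119, 119, 118]
theta 59.307599173655625 cost 4.0389678347315804e-28
[[0.495, 0.1656, 0.0499], [0.495, 0.1519, 0.058], [0.495, 0.1223, 0.0082], [0.495, 0.136, 0.0]]
theta 52.13718028867346 cost 4.402474939857423e-25
[[0.495, 0.1649, 0.0458], [0.495, 0.1522, 0.0556], [0.495, 0.1166, 0.0098], [0.495, 0.1293, 0.0]]
125 (221, 70, 74, 76) z 0.016 [0.4948 0.1936] 56.1 [59. 58.]
125 (221, 70, 74, 76) z 0.068 [0.4946 0.1975] 44.3 [47. 46.]
27.2833
```

```bash
for a in "152.7 174.3 0" "152.7 174.8 0" "152.7 175.3 0"; do python3 lean.py $a; done
```

```text
theta 60.09620742543312 cost 2.0194839173657902e-27
[[0.495, 0.165, 0.0503], [0.495, 0.1511, 0.0583], [0.495, 0.1222, 0.008], [0.495, 0.1361, 0.0]]
theta 64.26234834773312 cost 2.908056841006738e-26
[[0.495, 0.1654, 0.0522], [0.495, 0.151, 0.0592], [0.495, 0.1258, 0.0069], [0.495, 0.1402, 0.0]]
theta 70.77679682202698 cost 1.6155871338926322e-27
[[0.495, 0.166, 0.0548], [0.495, 0.1509, 0.06], [0.495, 0.1318, 0.0053], [0.495, 0.1469, 0.0]]
```

No interior shows now and the finger travel agrees, so the lid stands nearly upright at y≈0.1585, just clear of the pot. I grip it across the diameter from above and carry it away from the pot.

>>> send_rows:
  steps:
    - [[0.62, 0, 0], 0]
    - [[0.62, 0, 0], 0]
    - [[0, 0, 0], 0]
    - [[0, 0, 0.8], 0]
    - [[0, 0, 1], 0]
    - [[0, 0, 1], 0]
    - [[0, 0, 0.8], 0]
    - [[0, 0, 0.5], 0]

```text
clock: 28.1
tool_pos: [0.4932, 0.1575, 0.0178]
tcp_rot: [-2.22, -2.221, 0.005]
force: [-1.0, 0.3, -0.8]
gripper_width: 0.085
finger_force: 0.0
```

>>> send_rows:
  steps:
    - [[0, 0, 0.23], 0]
    - [[0, 0, 0], 0]
    - [[0, 0, 0], 0]
    - [[0, 0, 0], 0]

```text
clock: 28.43
tool_pos: [0.496, 0.1584, 0.0155]
tcp_rot: [2.22, 2.221, 0.002]
force: [1.3, 0.1, 1.5]
gripper_width: 0.085
finger_force: 0.0
```

>>> send_rows:
  steps:
    - [[0, 0, 0], 0]
    - [[0, 0, 0], 0]
    - [[0, 0, 0], 0]
    - [[0, 0, 0], 0]
    - [[0, 0, 0], 0]
    - [[0, 0, 0], 0]
    - [[0, 0, 0], 0]
  gripper: 40
  squeeze: 20

```text
clock: 29.02
tool_pos: [0.4957, 0.1585, 0.0155]
tcp_rot: [2.22, 2.222, 0.002]
force: [-0.8, -1.4, 5.1]
gripper_width: 0.0576
finger_force: 21.1
```

>>> send_rows:
  steps:
    - [[0, 0, -0.2], 0]
    - [[0, 0, -0.2], 0]
    - [[-0.5, 0, 0], 0]
    - [[-0.9, 0, 0], 0]
    - [[-0.9, 0, 0], 0]
    - [[-0.8, 0, 0], 0]
    - [[-0.3, 0, 0], 0]
    - [[0, 0, 0], 0]

```text
clock: 29.68
tool_pos: [0.4949, 0.0714, 0.0245]
tcp_rot: [2.224, 2.219, -0.001]
force: [-0.7, 1.1, -0.2]
gripper_width: 0.0577
finger_force: 21.9
```

>>> send_rows:
  steps:
    - [[0, 0, 0], 0]
    - [[0, 0, 0], 0]

```text
clock: 29.85
tool_pos: [0.495, 0.0739, 0.0245]
tcp_rot: [-2.22, -2.223, -0.001]
force: [0.5, 0.2, -0.2]
gripper_width: 0.0579
finger_force: 21.9
```

```bash
python3 prof.py 205 300;  python3 th.py 268
```

```text
[0.495  0.0739 0.0245] [ 0.5  0.2 -0.2]
205 [87, 87, 87, 87, 87, 87, 87, 87, 87, 87, 87, 87, 87, 87, 87, 88, 87, 87, 87, 87, 92, 98, 99, 111, 138, 142, 116, 100, 99, 100, 99, 100, 99, 100, 99, 99, 100, 100, 99, 100, 100, 100, 100, 100, 100, 100, 100, 100, 100, 100, 100, 100, 100, 100, 100, 100, 100, 100, 101, 100, 101, 101, 101, 101, 101, 101, 101, 101, 101, 101, 101, 101, 101, 101, 101, 101, 101, 101, 101, 102, 102, 102, 129, 152, 156, 154, 154, 154, 155, 154, 153, 153, 154, 154, 154]
pics/t_29.95.png {206: np.float64(229.5), 214: np.float64(239.5), 222: np.float64(235.5), 230: np.float64(231.5), 238: np.float64(229.5), 246: np.float64(228.5), 254: np.float64(228.5), 262: np.float64(228.5), 270: np.float64(229.5), 278: np.float64(230.5), 286: np.float64(233.5), 294: np.float64(237.5), 302: np.float64(274.5)}
theta 16.17024983554316 ctr y,z [0.08595764 0.06994822] cost 5.390666474894048
```

The wrist profile now shows the shaded closed face (rows 229–286, about half as tall as wide) with the skirt below it, so the lid is held upright at about 90°. I set it on the bench and release.

>>> send_rows:
  steps:
    - [[0, 0, 0.15], 0]
    - [[0, 0, 0.15], 0]
    - [[0, 0, 0.05], 0]
    - [[0, 0, 0], 0]
    - [[0, 0, 0], 0]
    - [[0, 0, 0], 0]

```text
clock: 30.45
tool_pos: [0.4948, 0.0735, 0.0156]
tcp_rot: [-2.22, -2.222, 0.0]
force: [0.4, -0.5, 0.7]
gripper_width: 0.0573
finger_force: 22.0
```

>>> send_rows:
  steps:
    - [[0, 0, 0], 0]
    - [[0, 0, 0], 0]
    - [[0, 0, 0], 0]
    - [[0, 0, 0], 0]
    - [[0, 0, 0], 0]
    - [[0, 0, 0], 0]
  gripper: 85

```text
clock: 30.95
tool_pos: [0.495, 0.0733, 0.0158]
tcp_rot: [2.221, 2.222, -0.0]
force: [0.8, 0.1, 0.1]
gripper_width: 0.0845
finger_force: 0.0
```

```bash
python3 prof.py 205 330
```

```text
[0.495  0.0733 0.0158] [0.8 0.1 0.1]
205 [86, 86, 86, 86, 86, 86, 85, 85, 85, 85, 85, 85, 85, 85, 86, 85, 86, 86, 86, 86, 94, 98, 98, 121, 143, 129, 106, 98, 98, 98, 98, 98, 98, 98, 98, 98, 98, 98, 98, 98, 98, 98, 98, 98, 98, 99, 99, 99, 99, 99, 99, 99, 99, 99, 99, 99, 99, 99, 99, 99, 99, 99, 99, 99, 99, 99, 99, 100, 99, 99, 99, 100, 100, 100, 100, 100, 100, 100, 100, 100, 100, 109, 142, 154, 153, 152, 152, 152, 152, 151, 151, 151, 152, 152, 152, 152, 152, 152, 152, 152, 152, 152, 152, 152, 152, 152, 152, 151, 151, 151, 151, 151, 151, 151, 149, 146, 144, 145, 145, 145, 145, 145, 145, 145, 145]
```

>>> send_rows:
  steps:
    - [[0, 0, -0.4], 0]
    - [[0, 0, -0.9], 0]
    - [[0, 0, -1], 0]
    - [[0, 0, -1], 0]
    - [[0, 0, 0], 0]
    - [[0, 0, 0], 0]
    - [[0, 0, 0], 0]

```text
clock: 31.58
tool_pos: [0.4949, 0.0734, 0.0984]
tcp_rot: [2.22, 2.222, 0.0]
force: [-1.0, -0.4, 0.1]
gripper_width: 0.0847
finger_force: 0.0
```

```bash
python3 prof.py 130 290
python3 - <<'E'
from h import *
w=get_image("wrist")
for y in (.07,.08,.09,.10): print(y,[round(proj(w,[.495,y,z])[1],1) for z in (0,.058)])
E
```

```text
[0.4949 0.0734 0.0984] [-1.  -0.4  0.1]
130 [72, 72, 72, 72, 72, 72, 72, 72, 72, 72, 72, 72, 72, 72, 72, 72, 73, 73, 73, 73, 73, 73, 72, 72, 72, 72, 72, 72, 73, 72, 72, 72, 72, 73, 72, 73, 73, 73, 73, 74, 73, 73, 73, 73, 73, 73, 74, 73, 74, 74, 74, 78, 83, 112, 109, 89, 85, 85, 85, 85, 85, 85, 85, 85, 85, 86, 86, 86, 86, 86, 86, 86, 86, 87, 87, 87, 87, 115, 130, 132, 132, 131, 129, 133, 133, 133, 133, 133, 133, 136, 178, 193, 187, 203, 208, 208, 209, 209, 209, 174, 134, 127, 127, 127, 126, 126, 126, 127, 127, 127, 127, 126, 126, 126, 126, 126, 126, 126, 126, 126, 126, 126, 126, 126, 126, 126, 126, 126, 126, 126, 127, 127, 126, 126, 125, 125, 125, 125, 126, 126, 126, 126, 126, 126, 125, 125, 125, 126, 126, 126, 126, 126, 126, 125, 126, 125, 125, 125, 125, 125]
0.07 [np.float64(193.5), np.float64(223.4)]
0.08 [np.float64(182.3), np.float64(209.6)]
0.09 [np.float64(170.8), np.float64(195.4)]
0.1 [np.float64(159.0), np.float64(180.6)]
```

The lid stands upright: closed face at y=0.082 and open edge at 0.066. I shut the fingers, go to its +y side at z≈0.04 and push it over towards -y.

>>> send_rows:
  steps:
    - [[0.6, 0, 0], 0]
    - [[0.6, 0, 0], 0]
    - [[0.6, 0, 0], 0]
    - [[0, 0, 0], 0]
    - [[0, 0, 0.8], 0]
    - [[0, 0, 0.8], 0]
    - [[0, 0, 0.6], 0]
    - [[0, 0, 0], 0]
  gripper: 0

```text
clock: 32.35
tool_pos: [0.4914, 0.1174, 0.0396]
tcp_rot: [-2.218, -2.219, 0.01]
force: [-0.6, -0.1, 0.1]
gripper_width: 0.0001
finger_force: 0.0
```

>>> send_rows:
  steps:
    - [[-0.3, 0, 0], 0]
    - [[-0.3, 0, 0], 0]
    - [[-0.3, 0, 0], 0]
    - [[-0.25, 0, 0], 0]
    - [[-0.25, 0, 0], 0]
    - [[-0.25, 0, 0], 0]
    - [[-0.25, 0, 0], 0]
    - [[-0.25, 0, 0], 0]

```text
clock: 33.02
tool_pos: [0.4951, 0.0638, 0.0435]
tcp_rot: [2.221, 2.222, 0.0]
force: [-0.5, 0.1, 0.4]
gripper_width: -0.0001
finger_force: 0.0
```

>>> send_rows:
  steps:
    - [[-0.2, 0, 0], 0]
    - [[0, 0, 0], 0]
    - [[0, 0, -0.8], 0]
    - [[0, 0, -1], 0]
    - [[0, 0, -1], 0]
    - [[0, 0, 0], 0]
    - [[0, 0, 0], 0]
  gripper: 85

```text
clock: 33.6
tool_pos: [0.4966, 0.0598, 0.1148]
tcp_rot: [2.218, 2.221, 0.004]
force: [-0.3, 0.1, -0.6]
gripper_width: 0.0832
finger_force: 0.0
```

```bash
python3 lid.py; python3 prof.py 80 280
```

```text
[0.4966 0.0598 0.1148] [-0.3  0.1 -0.6]
125 (213, 184, 74, 74) z 0.016 [0.4913 0.03  ] 61.9 [65. 71.]
125 (213, 184, 74, 74) z 0.068 [0.4922 0.0547] 48.6 [51. 56.]
125 (338, 157, 72, 74) z 0.016 [0.5967 0.0533] 45.8 [57. 67.]
125 (338, 157, 72, 74) z 0.068 [0.575 0.073] 35.9 [45. 52.]
140 (220, 184, 67, 63) z 0.016 [0.4942 0.0343] 56.6 [58. 59.]
140 (220, 184, 67, 63) z 0.068 [0.4945 0.0581] 44.4 [45. 47.]
155 (220, 187, 67, 59) z 0.016 [0.4942 0.0342] 55.9 [58. 56.]
155 (220, 187, 67, 59) z 0.068 [0.4945 0.058 ] 43.8 [45. 44.]
33.7
[0.4945 0.0597 0.1127] [-0.   0.4 -0.5]
80 [67, 67, 67, 68, 68, 68, 69, 69, 69, 69, 68, 68, 68, 68, 68, 68, 68, 68, 68, 68, 68, 69, 68, 69, 68, 68, 68, 68, 68, 68, 68, 69, 69, 69, 69, 69, 68, 68, 68, 68, 68, 69, 68, 69, 68, 68, 69, 69, 70, 70, 70, 70, 69, 69, 69, 69, 69, 69, 69, 69, 69, 69, 69, 69, 69, 70, 70, 70, 70, 71, 71, 71, 71, 71, 71, 71, 71, 71, 71, 72, 72, 72, 73, 73, 73, 73, 73, 73, 74, 75, 76, 76, 106, 118, 117, 118, 118, 118, 96, 77, 77, 80, 84, 85, 86, 87, 90, 127, 183, 202, 202, 202, 194, 192, 201, 202, 202, 202, 202, 202, 202, 202, 202, 202, 202, 202, 202, 202, 202, 202, 202, 202, 202, 202, 202, 203, 203, 203, 202, 202, 203, 203, 203, 202, 202, 202, 202, 202, 202, 202, 202, 202, 202, 202, 202, 202, 202, 202, 202, 202, 191, 173, 187, 201, 202, 201, 160, 124, 124, 124, 124, 124, 123, 123, 122, 123, 123, 123, 123, 124, 123, 123, 123, 122, 122, 122, 122, 122, 122, 122, 122, 122, 122, 122, 122, 122, 122, 121, 121, 120]
```

The lid's blob is centred at (0.494,0.034), where a tip-over should land it, and its face is uniformly bright with only the thin sunk-panel step. It is turned over. Now I grip it.

>>> send_rows:
  steps:
    - [[-0.5, 0, 0], 0]
    - [[-0.5, 0, 0], 0]
    - [[0, 0, 0.8], 0]
    - [[0, 0, 1], 0]
    - [[0, 0, 1], 0]
    - [[0, 0, 0.9], 0]
    - [[0, 0, 0.4], 0]
    - [[0, 0, 0], 0]

```text
clock: 34.42
tool_pos: [0.4914, 0.0348, 0.0076]
tcp_rot: [-2.217, -2.218, 0.008]
force: [1.1, -0.4, -0.3]
gripper_width: 0.0851
finger_force: 0.0
```

>>> send_rows:
  steps:
    - [[0, 0, 0.15], 0]
    - [[0, 0, 0], 0]
    - [[0, 0, 0], 0]
    - [[0, 0, 0], 0]

```text
clock: 34.75
tool_pos: [0.4962, 0.0345, 0.0081]
tcp_rot: [2.219, 2.221, 0.002]
force: [0.1, -0.7, 0.6]
gripper_width: 0.0848
finger_force: 0.0
```

>>> send_rows:
  steps:
    - [[0, 0, 0], 0]
    - [[0, 0, 0], 0]
    - [[0, 0, 0], 0]
    - [[0, 0, 0], 0]
    - [[0, 0, 0], 0]
    - [[0, 0, 0], 0]
    - [[0, 0, 0], 0]
  gripper: 40
  squeeze: 25

```text
clock: 35.33
tool_pos: [0.4956, 0.0345, 0.0079]
tcp_rot: [2.22, 2.221, 0.001]
force: [-0.9, 0.7, 5.1]
gripper_width: 0.0566
finger_force: 25.5
```

>>> send_rows:
  steps:
    - [[0, 0, -0.6], 0]
    - [[0, 0, -1], 0]
    - [[0, 0, -1], 0]
    - [[0, 0, -1], 0]
    - [[0.6, 0, 0], 0]
    - [[0.6, 0, 0], 0]
    - [[0, 0, 0], 0]
    - [[0, 0, 0], 0]

```text
clock: 36.0
tool_pos: [0.4949, 0.0648, 0.0971]
tcp_rot: [2.219, 2.223, -0.0]
force: [0.7, -0.6, -0.7]
gripper_width: 0.0568
finger_force: 26.9
```

```bash
cat > align.py <<'E'
from h import *
s=get_state(); T=s["tool_pos"]; print(np.round(T,4),np.round(s["force"],1),s["gripper_width"])
w=get_image("wrist"); cv2.imwrite(f"pics/a_{s['clock']:.2f}.png",w["color"][:,:,::-1])
for thr in (100,115,125,140):
  for c in blobs(w,thr,1200,90):
    x,y,a,b=cv2.boundingRect(c)
    if a>200 or x+a/2<200 or x+a/2>310: continue
    q=np.squeeze(c); z=.068 if y+b/2<160 else T[2]+.010
    P=np.array([ray(w,*p,z)[:2] for p in q]); m,r=circ(P); (mx,my),mr=cv2.minEnclosingCircle(P.astype(np.float32)); print(thr,(x,y,a,b),"z",round(z,3),np.round(m,4),round(2000*r,1),"mec",np.round((mx,my),4),round(2000*mr,1),np.round(P.max(0)/2+P.min(0)/2,4))
E
python3 align.py
```

```text
[0.4949 0.0648 0.0971] [ 0.7 -0.6 -0.7] 0.05678749627569464
100 (207, 0, 129, 46) z 0.068 [0.4991 0.1946] 46.9 mec [0.5018 0.189 ] 63.7 [0.5018 0.1789]
125 (190, 208, 130, 143) z 0.107 [0.4954 0.0485] 78.0 mec [0.4971 0.0477] 92.5 [0.494  0.0496]
140 (201, 209, 109, 96) z 0.107 [0.4944 0.0654] 55.0 mec [0.4945 0.0654] 56.2 [0.4943 0.0654]
```

>>> send_rows:
  steps:
    - [[0.6, 0, -0.2], 0]
    - [[0.6, 0, 0], 0]
    - [[0.6, 0, 0], 0]
    - [[0, 0, 0], 0]
    - [[0, 0, 0], 0]
    - [[0, 0, 0], 0]
    - [[0, 0, 0], 0]

```text
clock: 36.63
tool_pos: [0.4949, 0.1086, 0.1018]
tcp_rot: [2.222, 2.221, -0.001]
force: [0.9, -0.4, -0.4]
gripper_width: 0.0567
finger_force: 26.9
```

```bash
python3 align.py
python3 - <<'E'
from h import *
w=get_image("wrist"); cv2.imwrite("pics/z.png",cv2.resize(w["color"][20:330,100:412],(600,596))[:,:,::-1])
E
```

```text
[0.4949 0.1086 0.1018] [ 0.9 -0.4 -0.4] 0.056688307489294494
100 (211, 23, 91, 100) z 0.068 [0.4946 0.1979] 49.8 mec [0.4946 0.198 ] 51.6 [0.4946 0.1981]
115 (211, 24, 91, 98) z 0.068 [0.4947 0.1983] 47.6 mec [0.4947 0.1979] 51.1 [0.4945 0.1981]
125 (190, 208, 132, 145) z 0.112 [0.4932 0.0905] 80.5 mec [0.489  0.0891] 98.4 [0.4944 0.0926]
125 (213, 30, 88, 87) z 0.068 [0.4949 0.198 ] 45.2 mec [0.4946 0.1981] 50.4 [0.4946 0.1981]
140 (201, 209, 109, 96) z 0.112 [0.4944 0.1092] 55.0 mec [0.4944 0.1092] 56.2 [0.4943 0.1093]
140 (216, 31, 80, 85) z 0.068 [0.4946 0.1981] 43.1 mec [0.4946 0.1981] 43.9 [0.4945 0.1982]
```

View pics/z.png

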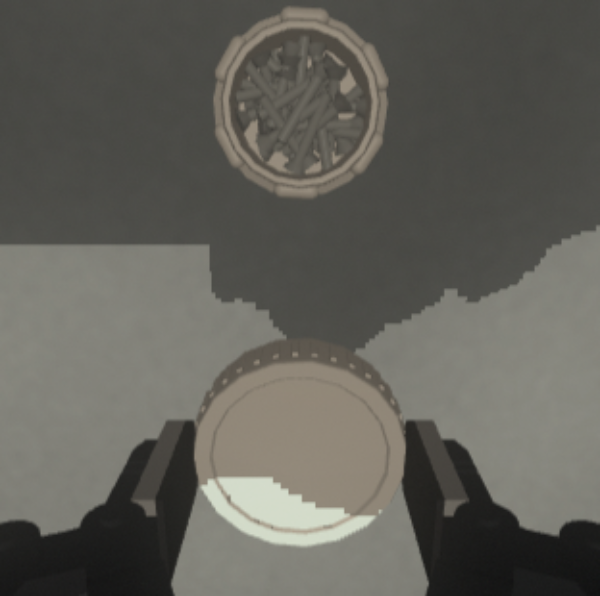

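Confirmed: the closed face with its sunk panel is up at (300,450), level between the pads. The pot is at (300,100), i.e. (0.4946,0.198). I move over it and lower.

>>> send_rows:
  steps:
    - [[0.7, 0, 0], 0]
    - [[0.8, 0, 0], 0]
    - [[0.8, 0, 0], 0]
    - [[0.8, 0, 0], 0]
    - [[0.48, 0, 0], 0]
    - [[0, 0, 0], 0]
    - [[0, 0, 0], 0]
    - [[0, 0, 0], 0]

```text
clock: 37.4
tool_pos: [0.4948, 0.1982, 0.1019]
tcp_rot: [2.221, 2.221, -0.001]
force: [-0.6, -0.2, -0.3]
gripper_width: 0.0567
finger_force: 26.9
```

>>> send_rows:
  steps:
    - [[0, 0, 0], 0]
    - [[0, 0, 0], 0]

```text
clock: 37.57
tool_pos: [0.4949, 0.1982, 0.102]
tcp_rot: [2.222, 2.221, -0.001]
force: [0.7, 0.2, -0.2]
gripper_width: 0.0564
finger_force: 26.9
```

>>> send_rows:
  steps:
    - [[0, 0, 0.4], 0]
    - [[0, 0, 0.4], 0]
    - [[0, 0, 0.2], 0]
    - [[0, 0, 0.1], 0]
    - [[0, 0, 0], 0]
    - [[0, 0, 0], 0]

```text
clock: 38.07
tool_pos: [0.4946, 0.199, 0.0742]
tcp_rot: [-2.22, -2.222, 0.001]
force: [-1.0, 0.7, 0.3]
gripper_width: 0.0563
finger_force: 26.9
```

>>> send_rows:
  steps:
    - [[0, 0, 0.06], 0]
    - [[0, 0, 0.06], 0]
    - [[0, 0, 0], 0]

```text
clock: 38.32
tool_pos: [0.4949, 0.1991, 0.0715]
tcp_rot: [2.22, 2.222, -0.0]
force: [-0.1, -0.3, 0.9]
gripper_width: 0.0567
finger_force: 26.9
```

The lid is already round the neck with no force, so the alignment is good. I press down.

>>> send_rows:
  steps:
    - [[0, 0, 0.06], 0]
    - [[0, 0, 0.06], 0]
    - [[0, 0, 0], 0]
  squeeze: 40

```text
clock: 38.57
tool_pos: [0.4956, 0.1996, 0.0698]
tcp_rot: [2.22, 2.222, 0.003]
force: [-1.6, 1.1, 8.1]
gripper_width: 0.0557
finger_force: 42.8
```

>>> send_rows:
  steps:
    - [[0, 0, 0.06], 0]
    - [[0, 0, 0.06], 0]
    - [[0, 0, 0], 0]

```text
clock: 38.82
tool_pos: [0.4954, 0.1991, 0.0665]
tcp_rot: [2.219, 2.221, 0.002]
force: [-0.9, -0.6, 0.4]
gripper_width: 0.0559
finger_force: 42.3
```

>>> send_rows:
  steps:
    - [[0, 0, 0.06], 0]
    - [[0, 0, 0.06], 0]
    - [[0, 0, 0], 0]

```text
clock: 39.07
tool_pos: [0.4955, 0.1984, 0.0641]
tcp_rot: [2.219, 2.22, 0.0]
force: [-3.3, -3.2, 14.1]
gripper_width: 0.0559
finger_force: 44.7
```

The force peaked, dropped at the click, then rose again at the predicted home height (TCP 0.064). I press on a little and check.

>>> send_rows:
  steps:
    - [[0, 0, 0.04], 0]
    - [[0, 0, 0], 0]
    - [[0, 0, 0], 0]
    - [[0, 0, 0], 0]
    - [[0, 0, 0], 0]

```text
clock: 39.48
tool_pos: [0.4955, 0.1984, 0.064]
tcp_rot: [2.219, 2.22, 0.001]
force: [-6.1, -4.7, 21.4]
gripper_width: 0.0558
finger_force: 45.5
```

Run:
```python
from h import *
s=get_state(); T=s["tool_pos"]; print(np.round(T,4),np.round(s["force"],1),np.round(s["ft_torque"],2))
w=get_image("wrist")
for thr in (115,125,140):
  for c in blobs(w,thr,2500,90):
    q=np.squeeze(c); P=np.array([ray(w,*p,.072)[:2] for p in q]); m,r=circ(P); print(thr,cv2.boundingRect(c),np.round(m,4),round(2000*r,1),np.round(np.ptp(P,0)*1000,1))
```

```text
[0.4955 0.1984 0.064 ] [-6.1 -4.7 21.4] [-0.91  1.38  0.  ]
115 (0, 0, 512, 383) [0.5064 0.1951] 200.4 [311.7 203. ]
115 (0, 0, 329, 84) [0.4527 0.2997] 86.9 [135.9  30.6]
125 (0, 194, 220, 189) [0.4174 0.1679] 121.2 [138.  122.2]
125 (190, 0, 322, 383) [0.5624 0.2055] 156.4 [192.9 203. ]
125 (0, 0, 329, 84) [0.4529 0.2992] 86.9 [135.9  30.6]
140 (355, 219, 97, 100) [0.5777 0.1884] 43.6 [55.1 60.6]
140 (48, 215, 138, 100) [0.4217 0.1888] 57.7 [78.4 59.9]
140 (195, 208, 115, 122) [0.4909 0.1909] 64.0 [60.7 74.2]
```

```bash
python3 -c "
from bench import job
print(job.close_job())"
```

```text
the job is handed in; nothing more can be done
None
```

The lid was turned over, set on the pot and pressed until it clicked. I handed the job in at about 39.5 s of the 72 s with the hand still pressing at about 21 N; the verdict was not shown, and seating was judged from force and height, not a final picture.

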